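Load the buffer pack and ease the stuck carriage home

TASK

Load the reagent pack that has one large port into the sampling bay: take it out of the rack, stand it upright on the bench and let go so that you can take it the other way, then set it upright on the carriage between the four posts and let go. Then push the carriage, which is stuck fast with dried salt and will break free, slowly into the bay until it meets the stop hidden inside, easing it against the stop without slamming or ramming, and leave it there. Leave the two spare packs, the glass bottle and the beaker where they stand.

Things in the scene. Friction and masses are not known exactly. Their poses are not given: they have to be found in the camera images.
- pack_mid (a point): centre of the pack to load: cream block, one large black port (23 mm) on top; 60 mm long (own x), 32 wide (y), 72 high, 0.10-0.20 kg; upright, length along the rack's x, in any rack slot. In the rack only its two ends can be gripped (broad faces 2-6 mm from dividers and neighbours); between the carriage posts only its broad faces. Either end may lead.
- spare_a_mid (a point): centre of a spare pack in the rack: same body as the pack to load, but two small ports (12 mm) on top. Leave it in the rack.
- spare_b_mid (a point): centre of the other spare pack, same as the first. Leave it in the rack.
- rack: steel bench rack, fixed, 80 mm (x) by 122 mm (y), origin on the bench under its centre. Floor 8 mm above the bench; three slots 38 mm apart along y, parted by dividers up to 50 mm above the bench; lips across the slot ends (x = +-35 mm) reach 14 mm above the bench.
- bay: sampling bay, fixed: rail base 60 mm wide, white hood, grey module. Origin on the bench on the rail's centre line, under the nest when the carriage is fully out; x runs along the rail into the hood. Rail base from x = -165 mm; hood mouth at x = 112 mm, hood 150 mm wide, 156 high, to x = 262; module behind it 200 wide, 213 high, to x = 402.
- carriage (a joint): carriage travel (m), 0 fully out, growing into the hood. Parked at 0.002-0.022, held by dried salt: takes about 16 N until past about 0.036, then breaks free and needs 3 N. A rubber stop out of sight in the hood is met at about 0.180 and gives 1 mm per 8 N; the carriage stays where left. Push at about 0.05 m/s; over 0.12 m/s slams the stop, 30 N and more rams it.
- nest (a point): place for the pack: middle of the carriage plate's top, 52 mm above the bench, moves with the carriage; x into the hood, z up. Pack stands here, length along x, 2 mm play. At each end two 8 mm posts, 76 mm high, black caps 11 mm across, at x = +-36.5, y = +-9 mm; a strip 5 mm high along each side, inner face y = +-18 mm. Plate 80 mm wide, x -150 to 48 mm.
- handle (a point): centre of the carriage's push handle: level steel bar across the rail, 12 mm thick, 80 mm long, 130 mm behind the nest (its -x side), 52 mm above the plate, on two 8 mm uprights 68 mm apart. Can be pinched from above across the bar, or pushed. With the carriage at the stop it is still 62 mm outside the hood's mouth. Axes as the nest's.
- bottle_mid (a point): bystander: glass bottle with blue cap, 56 mm across, 105 mm high; the point is 52 mm above its underside.
- beaker_mid (a point): bystander: empty glass beaker, 64 mm across, 85 mm high; the point is 42 mm above its underside.
Things that resemble listed ones, but are neither listed nor needed, are in the scene too. Leave any blue look-alike of the part that bears pack_mid alone.

How it is judged:
By the outcome, as a careful person would: the job done as asked, in the order asked, and still so for the second after the job is handed in, with the robot touching nothing.
It also fails if it takes over 72 s, if anything falls off the work surface, if the arm or the gripper's body presses on something with over 40 N, if the wrist force passes 120 N, or if a joint passes its speed limit or range.

ROBOT

A 6-joint arm with a two-finger parallel gripper is mounted at the origin on the work surface. World frame = base frame: x ahead of the robot, y to its left, z up, the work surface at z = 0. Lengths are in mm, angles in rad, forces in N, time in s.
With the tool pointing down it reaches from about 350 to 775 mm from the base axis. Payload 7.3 kg.
Tool frame: the origin (TCP) lies between the finger pads; the fingertips stand tcp_to_tips ahead of it and the grasp point (between the pads) lies 5 mm behind it (tcp_to_tips is the distance from the TCP to the fingertips, in mm); z points along the fingers, x is the direction in which the jaws open and shut, and the axes are right-handed (so a half turn about z gives the same grasp; the last joint's range is limited). The gripper opens to 92 mm and grips with 3 to 60 N. Pads are 19 mm wide; open, the fingers measure 130 mm over their backs; the gripper's body (75 mm by 190 mm) begins 47 mm behind the grasp point.
Start: joints at [1.067, 0.342, 1.524, -0, 1.275, -0.146], TCP at [183.849, 491.776, 240.741] pointing down, gripper open.
Joint ranges: [-2.53, 2.53], [-0.77, 2.02], [0.04, 2.7], [-1, 4.14], [0.28, 2.66], [-3.11, 3.11]. Speed limits (rad/s): [2.57, 2.57, 3.14, 3.14, 3.14, 3.14].

INTERFACE

Orientations are given as [roll, pitch, yaw] about the fixed x, y, z axes, in that order (R = Rz(yaw) Ry(pitch) Rx(roll)).
In Python, from plant import * gives the robot as it stands.
- The arm moves only by the tool drive_tool, never from a script. Its argument "deltas" is a list of rows, each an object of numbers: "hand": the gripper's target within -1 to 1 (shut at 1, half-way at 0, fully open at -1); "tx", "ty", "tz": the shift along the tool's x, y, z each as a share of 4 cm, from -1 to 1; "wx", "wy", "wz": the turn, a rotation vector about the tool's x, y, z each as a share of 5 degrees, from -1 to 1. In form: [{"hand": .., "tx": .., "ty": .., "tz": .., "wx": .., "wy": .., "wz": ..}, ...]. A call has 1 to 20 rows; each row shifts and turns the commanded pose from where the row before left it, along the tool's axes as they then stand; what a row does not reach is not made up. A row lasts 1/12 s, in which the tool goes at most 41.7 mm and 7.16 degrees, less where a joint would pass 70% of its speed; a pose out of reach is approached as far as the arm can. A call with a number of a shift or a turn outside -1 to 1 is refused whole. A call with a gripper value outside its range is refused whole. The fingers move at their own pace and stop on an object; the grip force is fixed at half the most. Time passes only in rows, so rows that do not move let the fingers close. It gives the time, the measured TCP pose, the force and the opening at its end, in the units of the state.
- get_obs(): the state, without advancing time (a new reading comes with each control period).
- capture(name): name is "scene" or "top" or "wrist"; returns the picture (400x640x3 uint8, red, green, blue); there is no depth.
- camera_model(name): a dict with "fx", "fy", "cx", "cy" (pixels), "rvec" (rotation vector, rad) and "tvec" (3), from world to camera coordinates, as OpenCV has them. Camera axes: x right, y down, z forward; pixel columns grow to the right and rows downward; lengths in mm; the calibration is good to about 2 mm. A picture is of the moment at which its call begins: read the wrist's pose just before it. camera_model takes no time and is no camera call; for the wrist camera it gives the pose at the moment of the call.
- close_job(): hands the job in, once; it reports no verdict.
The state is a dict: "time": time; "joint_positions": joint angles; "dq": joint speeds; "tau": joint torques, N m; "tool_pos": TCP position; "tcp_rot": TCP orientation; "contact_force": force on the tool from outside, world axes, zero at the start; "moment": the same for the moment, N m; "grip_width": finger opening in mm.
Only numpy, scipy, OpenCV 4.12 (cv2) and the standard library are available. Lean on these libraries where they do the work, as an engineer would, in place of code of your own. Each camera call takes 0.05 s, during which the arm holds its last target.

## Working session

There is one attempt and no reset: what is moved stays moved. The work goes in short steps, Python scripts to look and compute and a tool call to move; the robot and the scene stay as the last step left them, time stands still between calls to the robot, and variables do not carry over. Pictures are saved under pics/ and viewed, and the job is handed in when it is done.

Besides the shell and the picture viewer there is one more tool, called as name(argument=value, ...), one argument or row to a line, values as JSON. drive_tool: Moves the arm, as the interface text tells. Its arguments: {"type":"object","properties":{"deltas":{"type":"array","items":{"type":"object","properties":{"hand":{"type":"number"},"tx":{"type":"number"},"ty":{"type":"number"},"tz":{"type":"number"},"wx":{"type":"number"},"wy":{"type":"number"},"wz":{"type":"number"}}}}},"required":["deltas"]}

```bash
ls; mkdir -p pics; python3 - <<'E'
from plant import *
import cv2
o=get_obs();print(o)
for n in ["scene","top","wrist"]:
    m=camera_model(n);print(n,m)
    cv2.imwrite(f"pics/{n}0.png",capture(n)[:,:,::-1])
E
```

```text
pics
{'time': 0.0, 'joint_positions': array([ 1.06701831e+00,  3.42714536e-01,  1.52503188e+00, -1.50002676e-05,
        1.27539353e+00, -1.46022511e-01]), 'dq': array([ 0.00071881, -0.00134046,  0.00087105, -0.00287816,  0.00024281,
       -0.00074865]), 'tau': array([ 2.74539962e-04, -4.31253433e+01, -2.44212574e+01,  7.18394620e-02,
        5.61128114e-02, -1.38628261e-04]), 'tool_pos': array([183.64369572, 491.41468967, 240.04400947]), 'tcp_rot': array([-3.14138171e+00,  1.53290943e-03,  1.21304536e+00]), 'contact_force': array([ 0.7317341, -0.7794028, -0.0934258]), 'moment': array([-0.01876349,  0.03243219,  0.02215121]), 'grip_width': 91.79191396698714}
scene {'fx': 447.66826586035165, 'fy': 447.66826586035165, 'cx': 321.9814003731978, 'cy': 197.14460759940883, 'rvec': array([ 1.10765396,  2.30267555, -1.05193507]), 'tvec': array([ 264.50429032, -229.07265643, 1389.57127042])}
top {'fx': 502.65917168275115, 'fy': 502.65917168275115, 'cx': 318.50492726826707, 'cy': 205.3407924730229, 'rvec': array([ 2.25164431, -1.92993579,  0.2266081 ]), 'tvec': array([  24.3664969 ,  549.20598877, 1210.21301172])}
wrist {'fx': 355.6868816659958, 'fy': 355.6868816659958, 'cx': 316.35491709272407, 'cy': 205.6505384170602, 'rvec': array([-2.37063895, -1.64579203, -0.24479744]), 'tvec': array([-524.48831311,  -36.37015721,  390.49846737])}
```

View pics/scene0.png

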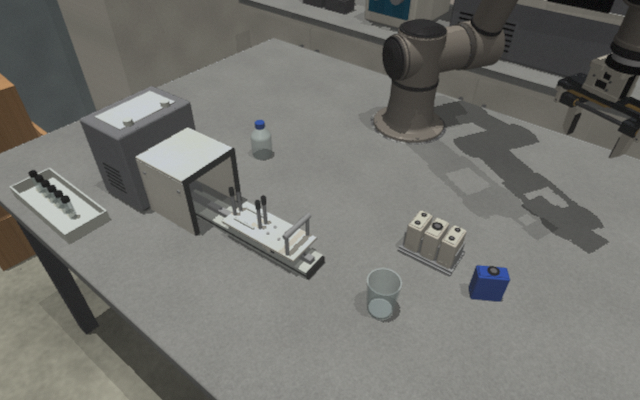

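View pics/top0.png

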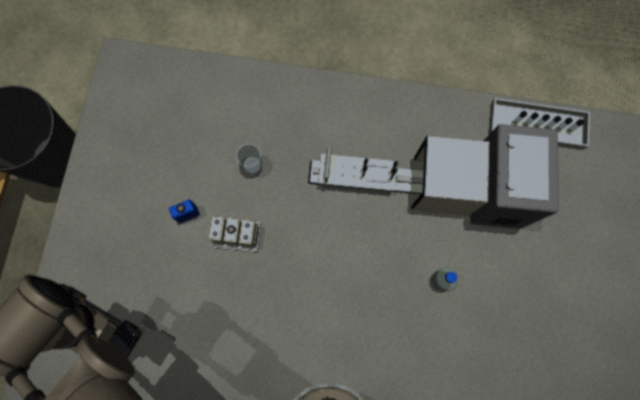

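View pics/wrist0.png

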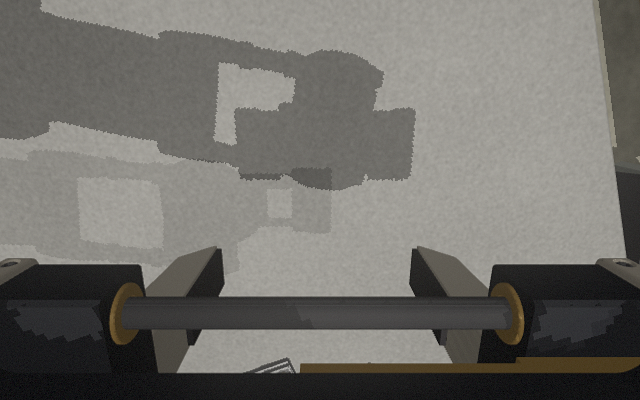

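Top view: the rack packs are at about (217,229), (232,230) and (247,232). The blue look-alike is at (184,210), the beaker at (249,160), the carriage from (310,170) to (420,180), and the bottle at (447,280). Next I'll look at close crops.

```bash
python3 - <<'E'
import cv2
a=cv2.imread("pics/scene0.png");b=cv2.imread("pics/top0.png")
cv2.imwrite("pics/c1.png",cv2.resize(a[200:285,385:520],None,fx=5.9,fy=5.9,interpolation=cv2.INTER_CUBIC))
cv2.imwrite("pics/c2.png",cv2.resize(b[195:265,160:275],None,fx=6.9,fy=6.9,interpolation=cv2.INTER_CUBIC))
cv2.imwrite("pics/c3.png",cv2.resize(a[160:280,185:335],None,fx=5,fy=5,interpolation=cv2.INTER_CUBIC))
cv2.imwrite("pics/c4.png",cv2.resize(b[135:225,300:430],None,fx=6,fy=6,interpolation=cv2.INTER_CUBIC))
E
```

```text
(no output)
```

View pics/c1.png

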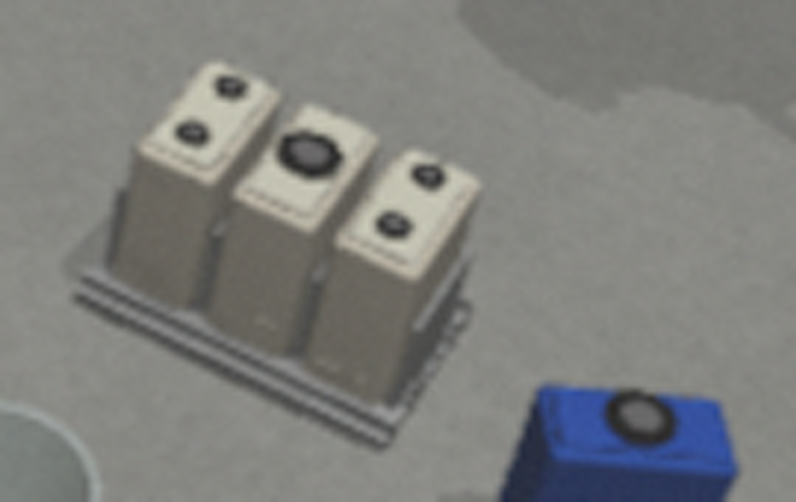

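View pics/c2.png

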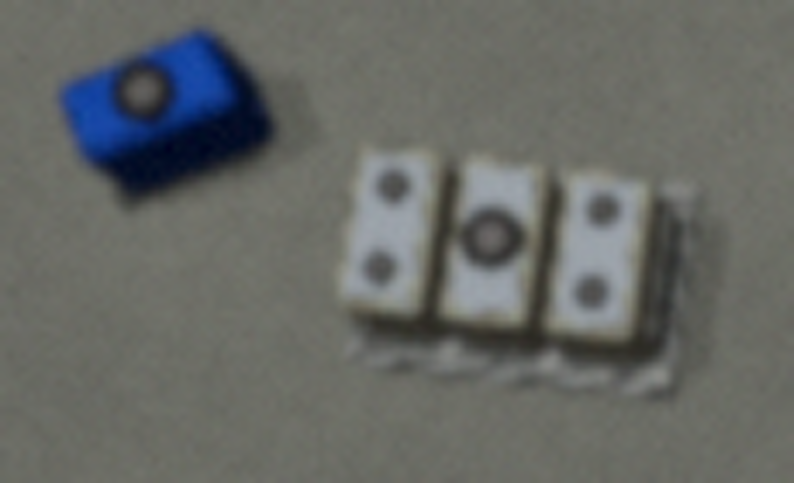

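View pics/c3.png

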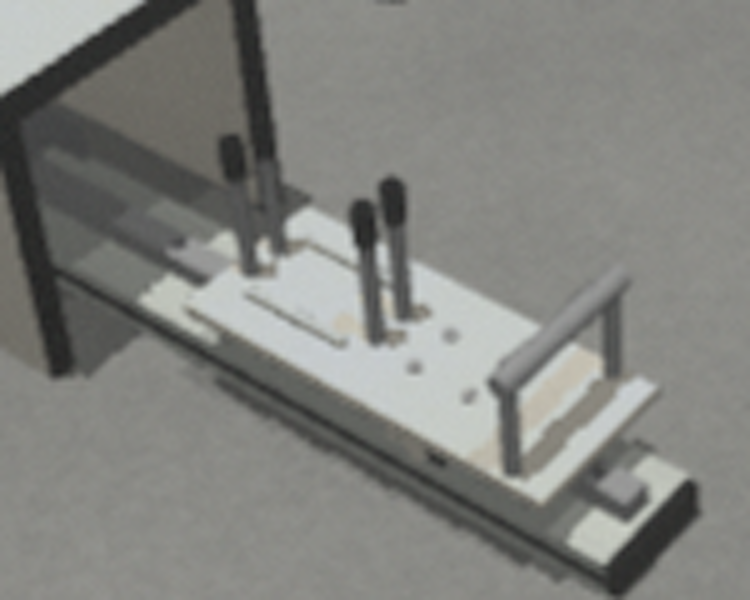

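View pics/c4.png

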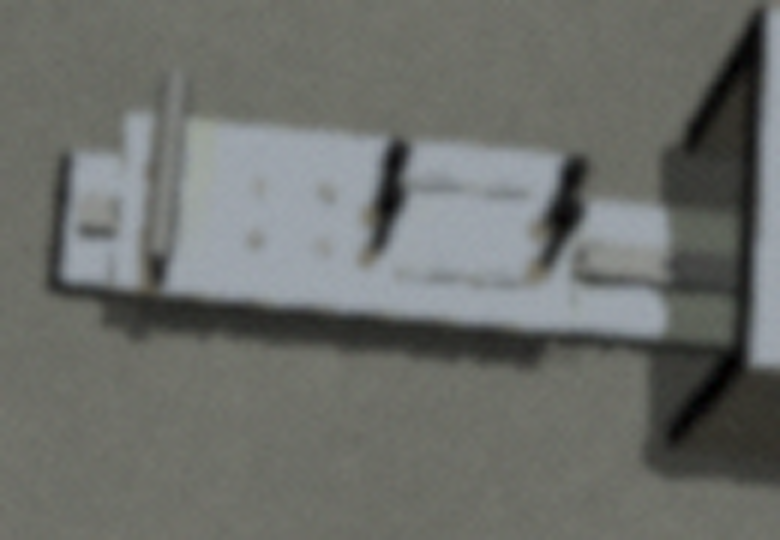

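```bash
cat > h.py <<'E'
from plant import *
import numpy as np, cv2
from scipy.optimize import least_squares
from scipy.spatial.transform import Rotation as Ro
def K(m): return np.array([[m['fx'],0,m['cx']],[0,m['fy'],m['cy']],[0,0,1.]])
def proj(m,P): return cv2.projectPoints(np.atleast_2d(np.float64(P)),np.float64(m['rvec']),np.float64(m['tvec']),K(m),None)[0][:,0]
def onz(m,uv,z):
    R=cv2.Rodrigues(np.float64(m['rvec']))[0];c=-R.T@m['tvec'];d=R.T@np.linalg.inv(K(m))@np.array([uv[0],uv[1],1.])
    return c+d*(z-c[2])/d[2]
def tri(ms,uvs):
    A=[];b=[]
    for m,uv in zip(ms,uvs):
        R=cv2.Rodrigues(np.float64(m['rvec']))[0];c=-R.T@m['tvec'];d=R.T@np.linalg.inv(K(m))@np.array([uv[0],uv[1],1.]);d/=np.linalg.norm(d)
        M=np.eye(3)-np.outer(d,d);A.append(M);b.append(M@c)
    return np.linalg.lstsq(np.vstack(A),np.hstack(b),rcond=None)[0]
S=camera_model("scene");T=camera_model("top")
def c1(p): return np.array(p)/5.9+(385,200)
def c2(p): return np.array(p)/6.9+(160,195)
def c3(p): return np.array(p)/5.+(185,160)
def c4(p): return np.array(p)/6.+(300,135)
E
python3 - <<'E'
from h import *
np.set_printoptions(precision=1,suppress=True)
print("port",tri([S,T],[c1((310,154)),c2((491,237))]),onz(S,c1((310,154)),81),onz(T,c2((491,237)),81))
print("top pack corners T z80",[onz(T,c2(p),80) for p in [(468,155),(547,165),(525,325),(443,315)]])
print("S",[onz(S,c1(p),80) for p in [(235,190),(310,102),(380,132),(305,228)]])
print("handle T z104",[onz(T,c4(p),104) for p in [(178,75),(158,260)]])
print("handle S",[onz(S,c3(p),104) for p in [(497,383),(625,275)]])
print("plate S",[onz(S,c3(p),52) for p in [(540,503),(660,385),(188,310),(310,207)]])
print("plate T",[onz(T,c4(p),52) for p in [(125,112),(108,295),(580,150)]])
print("caps S",[onz(S,c3(p),128) for p in [(232,143),(262,150),(362,207),(392,185)]])
print("caps T",[onz(T,c4(p),128) for p in [(402,145),(397,185),(577,160),(567,215)]])
print("bottle",tri([S,T],[(260,125),(451,277)]),"beaker",onz(S,(380,308),0),onz(T,(252,165),0),"blue",onz(S,c1((640,415)),73),onz(T,c2((143,90)),73))
E
```

```text
port [441.1 312.3  81. ] [440.3 313.6  81. ] [441.7 310.9  81. ]
top pack corners T z80 [array([469.9, 325. ,  80. ]), array([470.7, 296.3,  80. ]), array([412.5, 293.2,  80. ]), array([411.6, 322.6,  80. ])]
S [array([471.9, 301.3,  80. ]), array([415. , 300.8,  80. ]), array([413.4, 327.5,  80. ]), array([473.1, 328.8,  80. ])]
handle T z104 [array([681.2, 101.9, 104. ]), array([600.3,  98.2, 104. ])]
handle S [array([678.3, 103.9, 104. ]), array([599.7, 103.3, 104. ])]
plate S [array([680.4, 125.7,  52. ]), array([599.6, 121.9,  52. ]), array([692.9, -65.1,  52. ]), array([611.9, -73. ,  52. ])]
plate T [array([679.3, 123.5,  52. ]), array([596.5, 118.2,  52. ]), array([692.7, -74.7,  52. ])]
caps S [array([660.6, -59.3, 128. ]), array([655.9, -46.2, 128. ]), array([655.5,  11.5, 128. ]), array([638. ,  11.3, 128. ])]
caps T [array([657. ,   6.4, 128. ]), array([639.8,   6.2, 128. ]), array([661.7, -65. , 128. ]), array([637.8, -63.8, 128. ])]
bottle [ 405.3 -231.    95.6] beaker [632.4 305.1   0. ] [636.3 304.8   0. ] blue [473.8 449.5  73. ] [476.7 447.4  73. ]
```

Candidates in scene pixels: spare (421,216), cream pack with one large port (437,226), spare (455,231) and blue look-alike (489,272). The close crop confirms the target is the cream middle pack at (437,226), port at about (441,312,81). The height agrees with 80 mm plus the port. Next I'll check the wrist camera geometry and the constants, then move above the rack for a close look.

```bash
python3 - <<'E'
from h import *
import plant
print([n for n in dir(plant) if not n.startswith('_')])
try: print(plant.tcp_to_tips)
except Exception as e: print(e)
np.set_printoptions(precision=3,suppress=True)
o=get_obs();m=camera_model("wrist")
R=cv2.Rodrigues(m['rvec'])[0];c=-R.T@m['tvec']
Rt=Ro.from_euler('xyz',o['tcp_rot']).as_matrix()
print("cam in tool",Rt.T@(c-o['tool_pos']),"\n",Rt.T@R.T)
print(o['tool_pos'],o['contact_force'],Rt)
print(get_obs()['tool_pos'])
E
```

```text
['Unreachable', 'camera_model', 'capture', 'close_job', 'get_obs', 'tcp_to_tips']
14.0
cam in tool [   0.254  -79.993 -142.94 ] 
 [[ 1.     0.001 -0.   ]
 [-0.     0.956  0.294]
 [ 0.    -0.294  0.956]]
[183.705 491.512 240.225] [ 0.211 -0.895 -0.033] [[ 0.35   0.937 -0.001]
 [ 0.937 -0.35  -0.001]
 [-0.001 -0.    -1.   ]]
[183.705 491.512 240.225]
```

```bash
cat >> h.py <<'E'
def plan(goal,yaw,N,order='shift'):
    o=get_obs();R0=Ro.from_euler('xyz',o['tcp_rot']);G=Ro.from_euler('xyz',[np.pi,0,yaw])
    w=(R0.inv()*G).as_rotvec()
    M=sum((R0*Ro.from_rotvec(w*k/N)).as_matrix() for k in range(N))
    d=np.linalg.solve(M,np.array(goal)-o['tool_pos'])
    np.set_printoptions(precision=3,suppress=True)
    print(f"t={o['time']:.2f} pos",o['tool_pos'],"rot",o['tcp_rot'],"w",round(o['grip_width'],1),"q",o['joint_positions'])
    print("N",N,"t:",d/40,"w:",np.degrees(w)/N/5)
def lookw(name):
    o=get_obs();m=camera_model("wrist");im=capture("wrist")
    cv2.imwrite(f"pics/{name}.png",im[:,:,::-1]);np.savez(f"pics/{name}.npz",pos=o['tool_pos'],rot=o['tcp_rot'],**m)
    return m
E
python3 -c "
from h import *
plan([441,312,200],0.03,14)"
```

```text
t=0.15 pos [183.705 491.512 240.225] rot [-3.141  0.001  1.213] w 92.2 q [ 1.067  0.343  1.525  0.     1.275 -0.146]
N 14 t: [0.174 0.568 0.072] w: [0.    0.001 0.968]
```

drive_tool(
  deltas=[
    {"hand": -1, "tx": 0.174, "ty": 0.568, "tz": 0.07, "wz": 0.968},
    {"hand": -1, "tx": 0.174, "ty": 0.568, "tz": 0.07, "wz": 0.968},
    {"hand": -1, "tx": 0.174, "ty": 0.568, "tz": 0.07, "wz": 0.968},
    {"hand": -1, "tx": 0.174, "ty": 0.568, "tz": 0.07, "wz": 0.968},
    {"hand": -1, "tx": 0.174, "ty": 0.568, "tz": 0.07, "wz": 0.968},
    {"hand": -1, "tx": 0.174, "ty": 0.568, "tz": 0.07, "wz": 0.968},
    {"hand": -1, "tx": 0.174, "ty": 0.568, "tz": 0.07, "wz": 0.968},
    {"hand": -1, "tx": 0.174, "ty": 0.568, "tz": 0.07, "wz": 0.968},
    {"hand": -1, "tx": 0.174, "ty": 0.568, "tz": 0.07, "wz": 0.968},
    {"hand": -1, "tx": 0.174, "ty": 0.568, "tz": 0.07, "wz": 0.968},
    {"hand": -1, "tx": 0.174, "ty": 0.568, "tz": 0.07, "wz": 0.968},
    {"hand": -1, "tx": 0.174, "ty": 0.568, "tz": 0.07, "wz": 0.968},
    {"hand": -1, "tx": 0.174, "ty": 0.568, "tz": 0.07, "wz": 0.968},
    {"hand": -1, "tx": 0.174, "ty": 0.568, "tz": 0.07, "wz": 0.968},
    {"hand": -1},
    {"hand": -1},
    {"hand": -1},
  ],
)

```text
invalid input
```

```bash
python3 -c "
from h import *
plan([441,312,200],0.03,1)
lookw('w1')
print(get_obs()['tool_pos'])"
```

```text
t=0.15 pos [183.705 491.512 240.225] rot [-3.141  0.001  1.213] w 92.2 q [ 1.067  0.343  1.525  0.     1.275 -0.146]
N 1 t: [-1.95   7.597  1.006] w: [ 0.006  0.013 13.556]
[183.739 491.557 240.321]
```

View pics/w1.png

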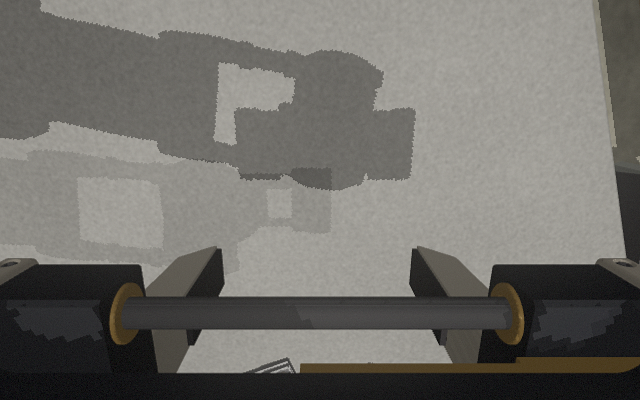

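The arm didn't move: the call was refused, most likely because rows need every field. I'll resend with full rows.

drive_tool(
  deltas=[
    {"hand": -1, "tx": 0.174, "ty": 0.568, "tz": 0.07, "wx": 0, "wy": 0, "wz": 0.968},
    {"hand": -1, "tx": 0.174, "ty": 0.568, "tz": 0.07, "wx": 0, "wy": 0, "wz": 0.968},
    {"hand": -1, "tx": 0.174, "ty": 0.568, "tz": 0.07, "wx": 0, "wy": 0, "wz": 0.968},
    {"hand": -1, "tx": 0.174, "ty": 0.568, "tz": 0.07, "wx": 0, "wy": 0, "wz": 0.968},
    {"hand": -1, "tx": 0.174, "ty": 0.568, "tz": 0.07, "wx": 0, "wy": 0, "wz": 0.968},
    {"hand": -1, "tx": 0.174, "ty": 0.568, "tz": 0.07, "wx": 0, "wy": 0, "wz": 0.968},
    {"hand": -1, "tx": 0.174, "ty": 0.568, "tz": 0.07, "wx": 0, "wy": 0, "wz": 0.968},
    {"hand": -1, "tx": 0.174, "ty": 0.568, "tz": 0.07, "wx": 0, "wy": 0, "wz": 0.968},
    {"hand": -1, "tx": 0.174, "ty": 0.568, "tz": 0.07, "wx": 0, "wy": 0, "wz": 0.968},
    {"hand": -1, "tx": 0.174, "ty": 0.568, "tz": 0.07, "wx": 0, "wy": 0, "wz": 0.968},
    {"hand": -1, "tx": 0.174, "ty": 0.568, "tz": 0.07, "wx": 0, "wy": 0, "wz": 0.968},
    {"hand": -1, "tx": 0.174, "ty": 0.568, "tz": 0.07, "wx": 0, "wy": 0, "wz": 0.968},
    {"hand": -1, "tx": 0.174, "ty": 0.568, "tz": 0.07, "wx": 0, "wy": 0, "wz": 0.968},
    {"hand": -1, "tx": 0.174, "ty": 0.568, "tz": 0.07, "wx": 0, "wy": 0, "wz": 0.968},
    {"hand": -1, "tx": 0, "ty": 0, "tz": 0, "wx": 0, "wy": 0, "wz": 0},
    {"hand": -1, "tx": 0, "ty": 0, "tz": 0, "wx": 0, "wy": 0, "wz": 0},
  ],
)

```text
time: 1.53
tool_pos: [441.4, 311.3, 201.3]
tcp_rot: [3.142, 0.001, 0.029]
contact_force: [-0.4, 1.2, 0.7]
grip_width: 91.9
```

```bash
python3 -c "
from h import *
plan([441,312,200],0.03,1)
lookw('w2')
print(get_obs()['tool_pos'])"
```

```text
t=1.53 pos [441.385 311.287 201.298] rot [3.142 0.001 0.029] w 91.9 q [0.472 0.404 1.544 0.    1.195 0.443]
N 1 t: [-0.009 -0.018  0.032] w: [ 0.001  0.008 -0.012]
[441.061 312.114 201.495]
```

View pics/w2.png

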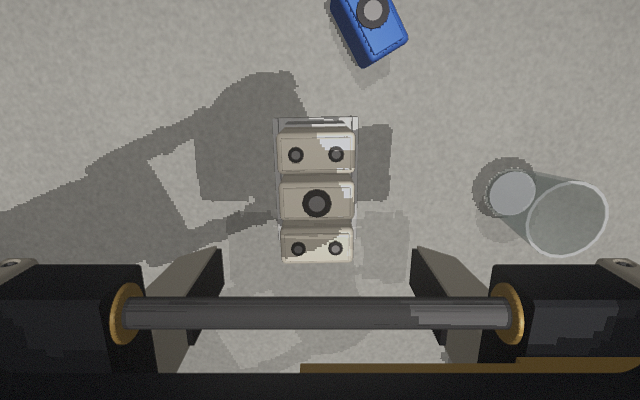

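The wrist view shows the large port at about (317,203), in the middle slot. The spares are at row 155 and row 248, and the beaker at (550,200) is clear of the fingers. Now I'll zoom in.

```bash
python3 -c "
import cv2
a=cv2.imread('pics/w2.png')
cv2.imwrite('pics/c5.png',cv2.resize(a[110:270,260:380],None,fx=3.75*1,fy=3.75,interpolation=cv2.INTER_CUBIC))"
```

```text
(no output)
```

View pics/c5.png

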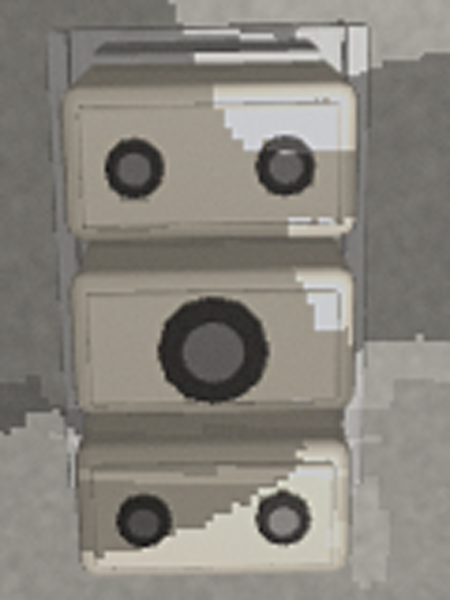

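```bash
python3 -c "
from h import *
m=dict(np.load('pics/w2.npz'))
f=lambda p:np.array(p)/3.75+(260,110)
for p in [(213,350),(135,168),(286,165),(143,521),(283,518)]: print(onz(m,f(p),81 if 0 else 80))
for p in [(74,340),(352,338),(213,268),(213,409)]: print('edge',onz(m,f(p),80))
p=[439.5,312,46]
plan([440.5,312,46],0.038,8)
"
```

```text
[441.33618431 311.89364585  80.        ]
[424.73722284 349.14268211  80.        ]
[454.67297036 350.62023483  80.        ]
[427.41476071 273.03078451  80.        ]
[457.50974794 274.62146168  80.        ]
edge [412.60110327 313.20184071  80.        ]
edge [469.91484805 315.32126262  80.        ]
edge [440.81971257 329.26466077  80.        ]
edge [441.72000217 298.98431239  80.        ]
t=1.58 pos [441.061 312.114 201.495] rot [-3.141  0.     0.03 ] w 91.8 q [0.474 0.404 1.543 0.    1.195 0.443]
N 8 t: [-0.002  0.     0.486] w: [-0.     0.    -0.011]
```

drive_tool(
  deltas=[
    {"hand": -1, "tx": 0, "ty": 0, "tz": 0.4, "wx": 0, "wy": 0, "wz": -0.17},
    {"hand": -1, "tx": 0, "ty": 0, "tz": 0.6, "wx": 0, "wy": 0, "wz": 0},
    {"hand": -1, "tx": 0, "ty": 0, "tz": 0.6, "wx": 0, "wy": 0, "wz": 0},
    {"hand": -1, "tx": 0, "ty": 0, "tz": 0.5, "wx": 0, "wy": 0, "wz": 0},
    {"hand": -1, "tx": 0, "ty": 0, "tz": 0.5, "wx": 0, "wy": 0, "wz": 0},
    {"hand": -1, "tx": 0, "ty": 0, "tz": 0.5, "wx": 0, "wy": 0, "wz": 0},
    {"hand": -1, "tx": 0, "ty": 0, "tz": 0.4, "wx": 0, "wy": 0, "wz": 0},
    {"hand": -1, "tx": 0, "ty": 0, "tz": 0.2, "wx": 0, "wy": 0, "wz": 0},
    {"hand": -1, "tx": 0, "ty": 0, "tz": 0.18, "wx": 0, "wy": 0, "wz": 0},
    {"hand": -1, "tx": 0, "ty": 0, "tz": 0, "wx": 0, "wy": 0, "wz": 0},
    {"hand": -1, "tx": 0, "ty": 0, "tz": 0, "wx": 0, "wy": 0, "wz": 0},
  ],
)

```text
time: 2.5
tool_pos: [441.2, 312.7, 46.7]
tcp_rot: [-3.141, -0.001, 0.046]
contact_force: [0.4, -0.6, 0.1]
grip_width: 92.1
```

drive_tool(
  deltas=[
    {"hand": 1, "tx": 0, "ty": 0, "tz": 0, "wx": 0, "wy": 0, "wz": 0},
    {"hand": 1, "tx": 0, "ty": 0, "tz": 0, "wx": 0, "wy": 0, "wz": 0},
    {"hand": 1, "tx": 0, "ty": 0, "tz": 0, "wx": 0, "wy": 0, "wz": 0},
    {"hand": 1, "tx": 0, "ty": 0, "tz": 0, "wx": 0, "wy": 0, "wz": 0},
    {"hand": 1, "tx": 0, "ty": 0, "tz": 0, "wx": 0, "wy": 0, "wz": 0},
    {"hand": 1, "tx": 0, "ty": 0, "tz": 0, "wx": 0, "wy": 0, "wz": 0},
    {"hand": 1, "tx": 0, "ty": 0, "tz": 0, "wx": 0, "wy": 0, "wz": 0},
  ],
)

```text
time: 3.08
tool_pos: [441.2, 312.2, 46.6]
tcp_rot: [-3.141, -0.0, 0.045]
contact_force: [-0.1, -0.9, 2.7]
grip_width: 59.6
```

drive_tool(
  deltas=[
    {"hand": 1, "tx": 0, "ty": 0, "tz": -0.1, "wx": 0, "wy": 0, "wz": 0},
    {"hand": 1, "tx": 0, "ty": 0, "tz": -0.2, "wx": 0, "wy": 0, "wz": 0},
    {"hand": 1, "tx": 0, "ty": 0, "tz": -0.3, "wx": 0, "wy": 0, "wz": 0},
    {"hand": 1, "tx": 0, "ty": 0, "tz": -0.4, "wx": 0, "wy": 0, "wz": 0},
    {"hand": 1, "tx": 0, "ty": 0, "tz": -0.4, "wx": 0, "wy": 0, "wz": 0},
    {"hand": 1, "tx": 0, "ty": 0, "tz": -0.4, "wx": 0, "wy": 0, "wz": 0},
    {"hand": 1, "tx": 0, "ty": 0, "tz": -0.4, "wx": 0, "wy": 0, "wz": 0},
    {"hand": 1, "tx": 0, "ty": 0, "tz": -0.4, "wx": 0, "wy": 0, "wz": 0},
    {"hand": 1, "tx": 0, "ty": 0, "tz": -0.2, "wx": 0, "wy": 0, "wz": 0},
    {"hand": 1, "tx": 0, "ty": 0, "tz": 0, "wx": 0, "wy": 0, "wz": 0},
  ],
)

```text
time: 3.92
tool_pos: [441.9, 312.7, 160.5]
tcp_rot: [-3.14, -0.004, 0.045]
contact_force: [0.6, 0.2, -1.7]
grip_width: 59.7
```

```bash
python3 -c "
from h import *
plan([470,110,90],-1.506,20)
import cv2
cv2.imwrite('pics/s1.png',capture('scene')[130:330,300:620,::-1])
lookw('w3')"
```

```text
t=3.92 pos [441.916 312.664 160.508] rot [-3.14  -0.004  0.045] w 59.7 q [0.474 0.446 1.6   0.    1.092 0.429]
N 20 t: [0.209 0.191 0.088] w: [-0.002 -0.001  0.889]
```

View pics/s1.png

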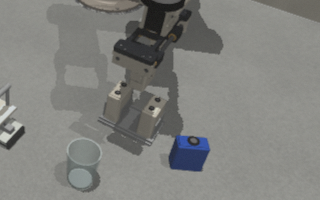

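View pics/w3.png

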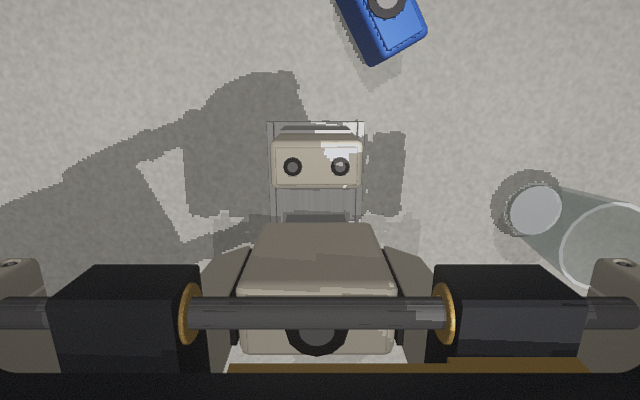

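drive_tool(
  deltas=[
    {"hand": 1, "tx": 0.21, "ty": 0.19, "tz": 0, "wx": 0, "wy": 0, "wz": 0.889},
    {"hand": 1, "tx": 0.21, "ty": 0.19, "tz": 0, "wx": 0, "wy": 0, "wz": 0.889},
    {"hand": 1, "tx": 0.21, "ty": 0.19, "tz": 0, "wx": 0, "wy": 0, "wz": 0.889},
    {"hand": 1, "tx": 0.21, "ty": 0.19, "tz": 0, "wx": 0, "wy": 0, "wz": 0.889},
    {"hand": 1, "tx": 0.21, "ty": 0.19, "tz": 0, "wx": 0, "wy": 0, "wz": 0.889},
    {"hand": 1, "tx": 0.21, "ty": 0.19, "tz": 0, "wx": 0, "wy": 0, "wz": 0.889},
    {"hand": 1, "tx": 0.21, "ty": 0.19, "tz": 0, "wx": 0, "wy": 0, "wz": 0.889},
    {"hand": 1, "tx": 0.21, "ty": 0.19, "tz": 0, "wx": 0, "wy": 0, "wz": 0.889},
    {"hand": 1, "tx": 0.21, "ty": 0.19, "tz": 0, "wx": 0, "wy": 0, "wz": 0.889},
    {"hand": 1, "tx": 0.21, "ty": 0.19, "tz": 0.1, "wx": 0, "wy": 0, "wz": 0.889},
    {"hand": 1, "tx": 0.21, "ty": 0.19, "tz": 0.3, "wx": 0, "wy": 0, "wz": 0.889},
    {"hand": 1, "tx": 0.21, "ty": 0.19, "tz": 0.3, "wx": 0, "wy": 0, "wz": 0.889},
    {"hand": 1, "tx": 0.21, "ty": 0.19, "tz": 0.3, "wx": 0, "wy": 0, "wz": 0.889},
    {"hand": 1, "tx": 0.21, "ty": 0.19, "tz": 0.3, "wx": 0, "wy": 0, "wz": 0.889},
    {"hand": 1, "tx": 0.21, "ty": 0.19, "tz": 0.3, "wx": 0, "wy": 0, "wz": 0.889},
    {"hand": 1, "tx": 0.21, "ty": 0.19, "tz": 0.3, "wx": 0, "wy": 0, "wz": 0.889},
    {"hand": 1, "tx": 0.21, "ty": 0.19, "tz": 0.3, "wx": 0, "wy": 0, "wz": 0.889},
    {"hand": 1, "tx": 0.21, "ty": 0.19, "tz": 0.3, "wx": 0, "wy": 0, "wz": 0.889},
    {"hand": 1, "tx": 0.21, "ty": 0.19, "tz": 0.2, "wx": 0, "wy": 0, "wz": 0.889},
    {"hand": 1, "tx": 0.21, "ty": 0.19, "tz": 0.1, "wx": 0, "wy": 0, "wz": 0.889},
  ],
)

```text
time: 5.68
tool_pos: [468.6, 109.0, 44.1]
tcp_rot: [3.138, 0.0, -1.51]
contact_force: [-0.9, 0.2, -1.3]
grip_width: 60.0
```

drive_tool(
  deltas=[
    {"hand": 1, "tx": 0, "ty": 0, "tz": 0, "wx": 0, "wy": 0, "wz": 0},
    {"hand": 1, "tx": 0, "ty": 0, "tz": 0, "wx": 0, "wy": 0, "wz": 0},
    {"hand": 1, "tx": 0, "ty": 0, "tz": 0, "wx": 0, "wy": 0, "wz": 0},
  ],
)

```text
time: 5.93
tool_pos: [470.7, 110.0, 46.3]
tcp_rot: [-3.141, 0.0, -1.504]
contact_force: [0.1, 0.0, -0.5]
grip_width: 60.0
```

drive_tool(
  deltas=[
    {"hand": 1, "tx": 0, "ty": 0, "tz": 0.08, "wx": 0, "wy": 0, "wz": 0},
    {"hand": 1, "tx": 0, "ty": 0, "tz": 0.05, "wx": 0, "wy": 0, "wz": 0},
    {"hand": 1, "tx": 0, "ty": 0, "tz": 0.03, "wx": 0, "wy": 0, "wz": 0},
    {"hand": 1, "tx": 0, "ty": 0, "tz": 0.02, "wx": 0, "wy": 0, "wz": 0},
    {"hand": 1, "tx": 0, "ty": 0, "tz": 0.01, "wx": 0, "wy": 0, "wz": 0},
    {"hand": 1, "tx": 0, "ty": 0, "tz": 0, "wx": 0, "wy": 0, "wz": 0},
  ],
)

```text
time: 6.43
tool_pos: [470.3, 109.8, 38.7]
tcp_rot: [-3.142, 0.0, -1.506]
contact_force: [-0.7, 0.0, -2.0]
grip_width: 60.0
```

drive_tool(
  deltas=[
    {"hand": 1, "tx": 0, "ty": 0, "tz": 0.01, "wx": 0, "wy": 0, "wz": 0},
    {"hand": 1, "tx": 0, "ty": 0, "tz": 0.01, "wx": 0, "wy": 0, "wz": 0},
    {"hand": 1, "tx": 0, "ty": 0, "tz": 0, "wx": 0, "wy": 0, "wz": 0},
  ],
)

```text
time: 6.68
tool_pos: [470.4, 109.8, 38.6]
tcp_rot: [-3.141, 0.0, -1.506]
contact_force: [-1.8, 1.2, 5.9]
grip_width: 60.0
```

drive_tool(
  deltas=[
    {"hand": -1, "tx": 0, "ty": 0, "tz": 0, "wx": 0, "wy": 0, "wz": 0},
    {"hand": -1, "tx": 0, "ty": 0, "tz": 0, "wx": 0, "wy": 0, "wz": 0},
    {"hand": -1, "tx": 0, "ty": 0, "tz": 0, "wx": 0, "wy": 0, "wz": 0},
    {"hand": -1, "tx": 0, "ty": 0, "tz": 0, "wx": 0, "wy": 0, "wz": 0},
    {"hand": -1, "tx": 0, "ty": 0, "tz": 0, "wx": 0, "wy": 0, "wz": 0},
    {"hand": -1, "tx": 0, "ty": 0, "tz": 0, "wx": 0, "wy": 0, "wz": 0},
  ],
)

```text
time: 7.18
tool_pos: [470.3, 109.7, 37.8]
tcp_rot: [3.142, 0.0, -1.506]
contact_force: [0.0, 0.5, 0.2]
grip_width: 91.0
```

drive_tool(
  deltas=[
    {"hand": -1, "tx": 0, "ty": 0, "tz": -0.1, "wx": 0, "wy": 0, "wz": -1},
    {"hand": -1, "tx": 0, "ty": 0, "tz": -0.2, "wx": 0, "wy": 0, "wz": -1},
    {"hand": -1, "tx": 0, "ty": 0, "tz": -0.2, "wx": 0, "wy": 0, "wz": -1},
    {"hand": -1, "tx": 0, "ty": 0, "tz": -0.2, "wx": 0, "wy": 0, "wz": -1},
    {"hand": -1, "tx": 0, "ty": 0, "tz": -0.2, "wx": 0, "wy": 0, "wz": -1},
    {"hand": -1, "tx": 0, "ty": 0, "tz": -0.2, "wx": 0, "wy": 0, "wz": -1},
    {"hand": -1, "tx": 0, "ty": 0, "tz": -0.2, "wx": 0, "wy": 0, "wz": -1},
    {"hand": -1, "tx": 0, "ty": 0, "tz": -0.2, "wx": 0, "wy": 0, "wz": -1},
    {"hand": -1, "tx": 0, "ty": 0, "tz": -0.2, "wx": 0, "wy": 0, "wz": -1},
    {"hand": -1, "tx": 0, "ty": 0, "tz": -0.2, "wx": 0, "wy": 0, "wz": -1},
    {"hand": -1, "tx": 0, "ty": 0, "tz": -0.2, "wx": 0, "wy": 0, "wz": -1},
    {"hand": -1, "tx": 0, "ty": 0, "tz": -0.2, "wx": 0, "wy": 0, "wz": -1},
    {"hand": -1, "tx": 0, "ty": 0, "tz": -0.2, "wx": 0, "wy": 0, "wz": -1},
    {"hand": -1, "tx": 0, "ty": 0, "tz": -0.2, "wx": 0, "wy": 0, "wz": -1},
    {"hand": -1, "tx": 0, "ty": 0, "tz": -0.2, "wx": 0, "wy": 0, "wz": -1},
    {"hand": -1, "tx": 0, "ty": 0, "tz": -0.2, "wx": 0, "wy": 0, "wz": -1},
    {"hand": -1, "tx": 0, "ty": 0, "tz": -0.2, "wx": 0, "wy": 0, "wz": -1},
    {"hand": -1, "tx": 0, "ty": 0, "tz": -0.1, "wx": 0, "wy": 0, "wz": -1},
  ],
)

```text
time: 8.68
tool_pos: [470.6, 109.7, 174.8]
tcp_rot: [-3.142, -0.001, 0.069]
contact_force: [-0.4, 0.5, -0.2]
grip_width: 91.8
```

drive_tool(
  deltas=[
    {"hand": -1, "tx": 0, "ty": 0, "tz": 0, "wx": 0, "wy": 0, "wz": 0},
    {"hand": -1, "tx": 0, "ty": 0, "tz": 0, "wx": 0, "wy": 0, "wz": 0},
    {"hand": -1, "tx": 0, "ty": 0, "tz": 0, "wx": 0, "wy": 0, "wz": 0},
  ],
)

```text
time: 8.93
tool_pos: [470.1, 109.7, 173.5]
tcp_rot: [-3.142, 0.001, 0.062]
contact_force: [-0.7, -1.0, -0.3]
grip_width: 91.8
```

```bash
python3 -c "
from h import *
plan([470.3,109.8,160],0.065,1)
lookw('w4')
print(get_obs()['tool_pos'])
plan([646,-27,228],0.065,10)
a=cv2.imread('pics/w4.png')
cv2.imwrite('pics/c6.png',cv2.resize(a[130:290,240:400],None,fx=3.75*1,fy=3.75,interpolation=cv2.INTER_CUBIC))"
```

```text
t=8.93 pos [470.062 109.698 173.538] rot [-3.142  0.001  0.062] w 91.8 q [0.07  0.335 1.738 0.    1.07  0.008]
N 1 t: [ 0.006 -0.002  0.338] w: [-0.001  0.007 -0.035]
[470.03  109.673 173.462]
t=8.98 pos [470.03  109.673 173.462] rot [-3.142  0.001  0.062] w 91.8 q [0.07  0.335 1.738 0.    1.07  0.008]
N 10 t: [ 0.417  0.369 -0.137] w: [-0.     0.001 -0.003]
```

View pics/w4.png

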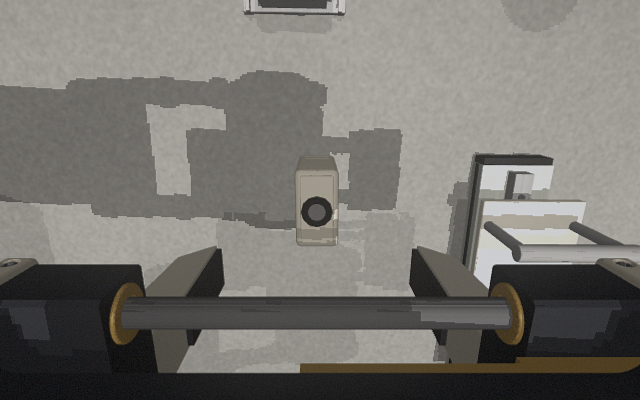

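View pics/c6.png

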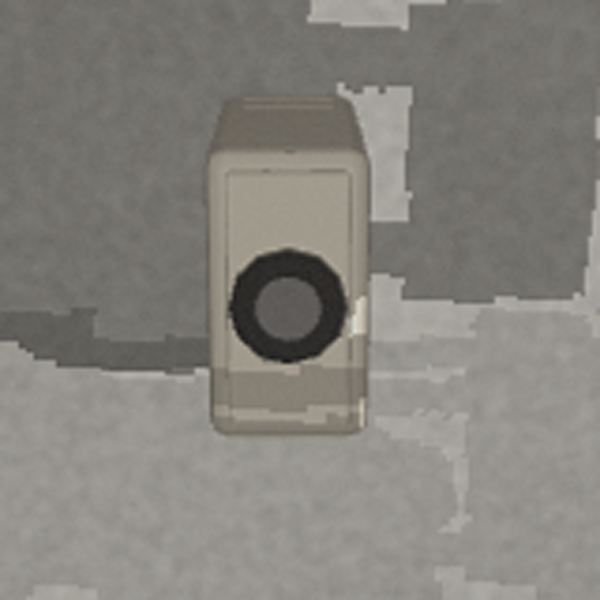

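Pack stands upright on the bench, with its port at (316.8,211.9). Next I'll view the nest from the same relative height, so that the camera bias cancels.

drive_tool(
  deltas=[
    {"hand": -1, "tx": 0, "ty": 0, "tz": -0.7, "wx": 0, "wy": 0, "wz": 0},
    {"hand": -1, "tx": 0.1, "ty": 0.1, "tz": -0.7, "wx": 0, "wy": 0, "wz": 0},
    {"hand": -1, "tx": 0.5, "ty": 0.4, "tz": 0, "wx": 0, "wy": 0, "wz": 0},
    {"hand": -1, "tx": 0.5, "ty": 0.45, "tz": 0, "wx": 0, "wy": 0, "wz": 0},
    {"hand": -1, "tx": 0.5, "ty": 0.45, "tz": 0, "wx": 0, "wy": 0, "wz": 0},
    {"hand": -1, "tx": 0.5, "ty": 0.45, "tz": 0, "wx": 0, "wy": 0, "wz": 0},
    {"hand": -1, "tx": 0.5, "ty": 0.45, "tz": 0, "wx": 0, "wy": 0, "wz": 0},
    {"hand": -1, "tx": 0.5, "ty": 0.45, "tz": 0, "wx": 0, "wy": 0, "wz": 0},
    {"hand": -1, "tx": 0.5, "ty": 0.45, "tz": 0, "wx": 0, "wy": 0, "wz": 0},
    {"hand": -1, "tx": 0.4, "ty": 0.35, "tz": 0, "wx": 0, "wy": 0, "wz": 0},
    {"hand": -1, "tx": 0.17, "ty": 0.15, "tz": 0, "wx": 0, "wy": 0, "wz": 0},
    {"hand": -1, "tx": 0, "ty": 0, "tz": 0, "wx": 0, "wy": 0, "wz": 0},
    {"hand": -1, "tx": 0, "ty": 0, "tz": 0, "wx": 0, "wy": 0, "wz": 0},
    {"hand": -1, "tx": 0, "ty": 0, "tz": 0, "wx": 0, "wy": 0, "wz": 0},
  ],
)

```text
time: 10.15
tool_pos: [645.6, -26.7, 229.5]
tcp_rot: [-3.141, 0.001, 0.064]
contact_force: [0.0, 0.0, 0.4]
grip_width: 92.2
```

```bash
python3 -c "
from h import *
plan([646,-27,228],0.065,1)
lookw('w5')
print(get_obs()['tool_pos'])
a=cv2.imread('pics/w5.png')
cv2.imwrite('pics/c7.png',cv2.resize(a[100:270,220:420],None,fx=4*1,fy=3.5,interpolation=cv2.INTER_CUBIC))"
```

```text
t=10.15 pos [645.616 -26.665 229.487] rot [-3.141  0.001  0.064] w 92.2 q [-0.16   0.578  1.171  0.     1.393 -0.224]
N 1 t: [0.009 0.009 0.037] w: [-0.007  0.013 -0.01 ]
[645.639 -26.474 229.855]
```

View pics/w5.png

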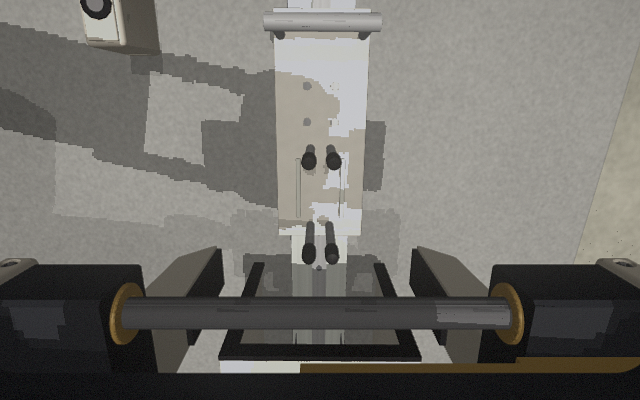

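View pics/c7.png

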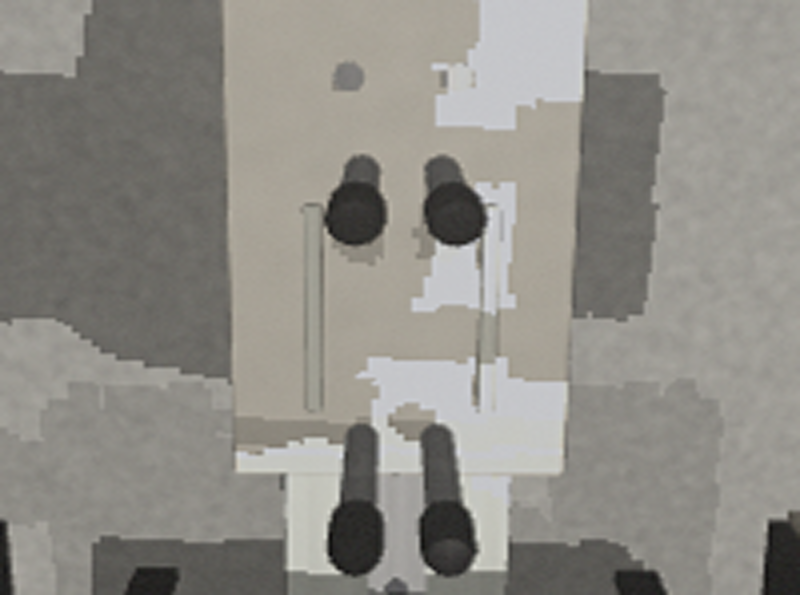

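```bash
cat > m1.py <<'E'
from h import *
np.set_printoptions(precision=2,suppress=True)
m4=dict(np.load('pics/w4.npz'));m5=dict(np.load('pics/w5.npz'))
f6=lambda p:np.array(p)/3.75+(240,130); f7=lambda p:np.array(p)/(4,3.5)+(220,100)
for z in (72,73,74): print("port on bench",z,onz(m4,f6((288,307)),z)[:2],"pos",m4['pos'])
for p in [(290,152),(290,434),(210,307),(368,307)]: print(" edge",onz(m4,f6(p),72))
C=[onz(m5,f7(p),128)[:2] for p in [(356,219.5),(455.5,219.5),(355.5,551),(447.5,551)]]
print("caps",C, np.linalg.norm(C[1]-C[0]),np.linalg.norm(C[3]-C[2]),(C[2]+C[3]-C[0]-C[1])/2)
mid=np.mean(C,0);d=(C[2]+C[3]-C[0]-C[1])/2;print("mid",mid,"len",np.linalg.norm(d),"yaw",np.arctan2(d[1],d[0]),"tool",m5['pos'],m5['rot'])
P=[onz(m5,f7(p),52)[:2] for p in [(237,472),(563,472),(225,20),(586,20)]];print("plate",P,np.linalg.norm(P[1]-P[0]))
s=[onz(m5,f7(p),57)[:2] for p in [(313,205),(313,410),(488,205),(488,410)]];print("strips",s,np.mean(s,0))
E
python3 m1.py
```

```text
port on bench 72 [470.03 109.8 ] pos [470.06 109.7  173.54]
port on bench 73 [470.01 110.13] pos [470.06 109.7  173.54]
port on bench 74 [469.99 110.45] pos [470.06 109.7  173.54]
 edge [468.51 140.1   72.  ]
 edge [472.09  83.35  72.  ]
 edge [455.03 108.86  72.  ]
 edge [485.43 110.76  72.  ]
caps [array([637.81,   8.93]), array([655.02,  10.05]), array([641.93, -62.84]), array([659.2 , -61.72])] 17.245734430761562 17.30822854815783 [  4.15 -71.77]
mid [648.49 -26.39] len 71.89136509663112 yaw -1.5131020859351467 tool [645.62 -26.66 229.49] [-3.14  0.    0.06]
plate [array([612.46, -76.86]), array([691.08, -71.74]), array([605.76,  43.2 ]), array([683.91,  48.26])] 78.79155419465788
strips [array([627.31,  -0.76]), array([630.05, -55.87]), array([666.24,   1.76]), array([670.96, -53.21])] [648.64 -27.02]
```

Caps, plate and strips agree: nest at about (648.6,-26.5), yaw -1.513. The bench-pack check of the same camera geometry agrees to 0.3 mm. Now back to grip the pack by its broad faces.

```bash
python3 -c "
from h import *
plan([470.3,109.75,160],0.065,10)"
```

```text
t=10.20 pos [645.639 -26.474 229.855] rot [-3.141  0.001  0.065] w 91.5 q [-0.16   0.578  1.171  0.     1.393 -0.224]
N 10 t: [-0.415 -0.368  0.175] w: [-0.     0.001 -0.   ]
```

drive_tool(
  deltas=[
    {"hand": -1, "tx": -0.2, "ty": -0.18, "tz": 0, "wx": 0, "wy": 0, "wz": 0},
    {"hand": -1, "tx": -0.5, "ty": -0.44, "tz": 0, "wx": 0, "wy": 0, "wz": 0},
    {"hand": -1, "tx": -0.5, "ty": -0.44, "tz": 0, "wx": 0, "wy": 0, "wz": 0},
    {"hand": -1, "tx": -0.5, "ty": -0.44, "tz": 0.1, "wx": 0, "wy": 0, "wz": 0},
    {"hand": -1, "tx": -0.5, "ty": -0.44, "tz": 0.2, "wx": 0, "wy": 0, "wz": 0},
    {"hand": -1, "tx": -0.5, "ty": -0.44, "tz": 0.3, "wx": 0, "wy": 0, "wz": 0},
    {"hand": -1, "tx": -0.5, "ty": -0.44, "tz": 0.3, "wx": 0, "wy": 0, "wz": 0},
    {"hand": -1, "tx": -0.5, "ty": -0.44, "tz": 0.3, "wx": 0, "wy": 0, "wz": 0},
    {"hand": -1, "tx": -0.3, "ty": -0.26, "tz": 0.3, "wx": 0, "wy": 0, "wz": 0},
    {"hand": -1, "tx": -0.15, "ty": -0.16, "tz": 0.3, "wx": 0, "wy": 0, "wz": 0},
    {"hand": -1, "tx": 0, "ty": 0, "tz": 0, "wx": 0, "wy": 0, "wz": 0},
    {"hand": -1, "tx": 0, "ty": 0, "tz": 0, "wx": 0, "wy": 0, "wz": 0},
    {"hand": -1, "tx": 0, "ty": 0, "tz": 0, "wx": 0, "wy": 0, "wz": 0},
  ],
)

```text
time: 11.28
tool_pos: [472.0, 108.9, 158.9]
tcp_rot: [3.142, -0.002, 0.065]
contact_force: [0.4, -1.0, 0.6]
grip_width: 91.9
```

```bash
python3 -c "
from h import *
plan([470.3,109.75,42],0.065,1)"
```

```text
t=11.28 pos [471.964 108.941 158.906] rot [ 3.142 -0.002  0.065] w 91.9 q [ 0.069  0.354  1.755 -0.     1.03   0.004]
N 1 t: [-0.046 -0.023  2.923] w: [ 0.001 -0.024 -0.004]
```

drive_tool(
  deltas=[
    {"hand": -1, "tx": -0.03, "ty": -0.015, "tz": 0.3, "wx": 0, "wy": 0, "wz": 0},
    {"hand": -1, "tx": 0, "ty": 0, "tz": 0.5, "wx": 0, "wy": 0, "wz": 0},
    {"hand": -1, "tx": 0, "ty": 0, "tz": 0.5, "wx": 0, "wy": 0, "wz": 0},
    {"hand": -1, "tx": 0, "ty": 0, "tz": 0.5, "wx": 0, "wy": 0, "wz": 0},
    {"hand": -1, "tx": 0, "ty": 0, "tz": 0.5, "wx": 0, "wy": 0, "wz": 0},
    {"hand": -1, "tx": 0, "ty": 0, "tz": 0.4, "wx": 0, "wy": 0, "wz": 0},
    {"hand": -1, "tx": 0, "ty": 0, "tz": 0.2, "wx": 0, "wy": 0, "wz": 0},
    {"hand": -1, "tx": 0, "ty": 0, "tz": 0, "wx": 0, "wy": 0, "wz": 0},
    {"hand": -1, "tx": 0, "ty": 0, "tz": 0, "wx": 0, "wy": 0, "wz": 0},
    {"hand": -1, "tx": 0, "ty": 0, "tz": 0, "wx": 0, "wy": 0, "wz": 0},
  ],
)

```text
time: 12.12
tool_pos: [471.0, 109.4, 43.0]
tcp_rot: [-3.142, -0.002, 0.064]
contact_force: [-0.5, 0.7, 1.0]
grip_width: 91.7
```

drive_tool(
  deltas=[
    {"hand": -1, "tx": 0, "ty": 0, "tz": 0, "wx": 0, "wy": 0, "wz": 0},
  ],
)

```text
time: 12.2
tool_pos: [470.9, 109.5, 43.0]
tcp_rot: [-3.141, -0.002, 0.064]
contact_force: [-0.5, 1.0, -0.5]
grip_width: 92.3
```

drive_tool(
  deltas=[
    {"hand": -1, "tx": 0, "ty": 0, "tz": 0, "wx": 0, "wy": 0, "wz": 0},
  ],
)

```text
time: 12.28
tool_pos: [470.6, 109.5, 42.9]
tcp_rot: [-3.142, -0.002, 0.064]
contact_force: [1.1, 0.2, -0.3]
grip_width: 91.8
```

drive_tool(
  deltas=[
    {"hand": -1, "tx": -0.01, "ty": -0.006, "tz": 0.02, "wx": 0, "wy": -0.02, "wz": 0},
    {"hand": 1, "tx": 0, "ty": 0, "tz": 0, "wx": 0, "wy": 0, "wz": 0},
    {"hand": 1, "tx": 0, "ty": 0, "tz": 0, "wx": 0, "wy": 0, "wz": 0},
    {"hand": 1, "tx": 0, "ty": 0, "tz": 0, "wx": 0, "wy": 0, "wz": 0},
    {"hand": 1, "tx": 0, "ty": 0, "tz": 0, "wx": 0, "wy": 0, "wz": 0},
    {"hand": 1, "tx": 0, "ty": 0, "tz": 0, "wx": 0, "wy": 0, "wz": 0},
    {"hand": 1, "tx": 0, "ty": 0, "tz": 0, "wx": 0, "wy": 0, "wz": 0},
    {"hand": 1, "tx": 0, "ty": 0, "tz": 0, "wx": 0, "wy": 0, "wz": 0},
    {"hand": 1, "tx": 0, "ty": 0, "tz": 0, "wx": 0, "wy": 0, "wz": 0},
    {"hand": 1, "tx": 0, "ty": 0, "tz": 0, "wx": 0, "wy": 0, "wz": 0},
    {"hand": 1, "tx": 0, "ty": 0, "tz": 0, "wx": 0, "wy": 0, "wz": 0},
  ],
)

```text
time: 13.2
tool_pos: [469.6, 109.7, 41.1]
tcp_rot: [-3.142, 0.002, 0.064]
contact_force: [0.1, 0.2, -0.3]
grip_width: 31.6
```

drive_tool(
  deltas=[
    {"hand": 1, "tx": 0, "ty": 0, "tz": -0.1, "wx": 0, "wy": 0, "wz": 0},
    {"hand": 1, "tx": 0, "ty": 0, "tz": -0.3, "wx": 0, "wy": 0, "wz": 0},
    {"hand": 1, "tx": 0, "ty": 0, "tz": -0.5, "wx": 0, "wy": 0, "wz": 0},
    {"hand": 1, "tx": 0, "ty": 0, "tz": -0.5, "wx": 0, "wy": 0, "wz": 0},
    {"hand": 1, "tx": 0, "ty": 0, "tz": -0.5, "wx": 0, "wy": 0, "wz": 0},
    {"hand": 1, "tx": 0, "ty": 0, "tz": -0.5, "wx": 0, "wy": 0, "wz": 0},
    {"hand": 1, "tx": 0, "ty": 0, "tz": -0.5, "wx": 0, "wy": 0, "wz": 0},
    {"hand": 1, "tx": 0, "ty": 0, "tz": -0.5, "wx": 0, "wy": 0, "wz": 0},
    {"hand": 1, "tx": 0, "ty": 0, "tz": -0.3, "wx": 0, "wy": 0, "wz": 0},
    {"hand": 1, "tx": 0, "ty": 0, "tz": -0.1, "wx": 0, "wy": 0, "wz": 0},
    {"hand": 1, "tx": 0, "ty": 0, "tz": 0, "wx": 0, "wy": 0, "wz": 0},
    {"hand": 1, "tx": 0, "ty": 0, "tz": 0, "wx": 0, "wy": 0, "wz": 0},
  ],
)

```text
time: 14.2
tool_pos: [469.3, 109.7, 192.5]
tcp_rot: [-3.142, 0.003, 0.064]
contact_force: [-0.2, -0.4, -1.6]
grip_width: 31.8
```

```bash
python3 -c "
from h import *
plan([648.6,-26.5,192],0.058,10)"
```

```text
t=14.20 pos [469.307 109.683 192.543] rot [-3.142  0.003  0.064] w 31.8 q [0.07  0.313 1.711 0.    1.121 0.006]
N 10 t: [0.426 0.367 0.001] w: [-0.     0.003  0.007]
```

drive_tool(
  deltas=[
    {"hand": 1, "tx": 0.2, "ty": 0.17, "tz": 0, "wx": 0, "wy": 0.03, "wz": 0.07},
    {"hand": 1, "tx": 0.4, "ty": 0.34, "tz": 0, "wx": 0, "wy": 0, "wz": 0},
    {"hand": 1, "tx": 0.5, "ty": 0.43, "tz": 0, "wx": 0, "wy": 0, "wz": 0},
    {"hand": 1, "tx": 0.5, "ty": 0.43, "tz": 0, "wx": 0, "wy": 0, "wz": 0},
    {"hand": 1, "tx": 0.5, "ty": 0.43, "tz": 0, "wx": 0, "wy": 0, "wz": 0},
    {"hand": 1, "tx": 0.5, "ty": 0.43, "tz": 0, "wx": 0, "wy": 0, "wz": 0},
    {"hand": 1, "tx": 0.5, "ty": 0.43, "tz": 0, "wx": 0, "wy": 0, "wz": 0},
    {"hand": 1, "tx": 0.5, "ty": 0.43, "tz": 0, "wx": 0, "wy": 0, "wz": 0},
    {"hand": 1, "tx": 0.4, "ty": 0.34, "tz": 0, "wx": 0, "wy": 0, "wz": 0},
    {"hand": 1, "tx": 0.26, "ty": 0.24, "tz": 0, "wx": 0, "wy": 0, "wz": 0},
    {"hand": 1, "tx": 0, "ty": 0, "tz": 0, "wx": 0, "wy": 0, "wz": 0},
    {"hand": 1, "tx": 0, "ty": 0, "tz": 0, "wx": 0, "wy": 0, "wz": 0},
    {"hand": 1, "tx": 0, "ty": 0, "tz": 0, "wx": 0, "wy": 0, "wz": 0},
  ],
)

```text
time: 15.28
tool_pos: [647.8, -26.7, 192.1]
tcp_rot: [-3.141, 0.001, 0.058]
contact_force: [-0.4, 0.7, -1.0]
grip_width: 32.0
```

```bash
python3 -c "
from h import *
plan([648.6,-26.5,192],0.058,1)
lookw('w6')
plan([648.6,-26.5,192],0.058,1)
"
```

```text
t=15.28 pos [647.763 -26.664 192.073] rot [-3.141  0.001  0.058] w 32.0 q [-0.159  0.608  1.222  0.     1.313 -0.218]
N 1 t: [ 0.021 -0.003  0.002] w: [-0.009  0.016  0.002]
t=15.33 pos [647.736 -26.359 192.555] rot [-3.141  0.001  0.059] w 32.1 q [-0.159  0.607  1.222  0.     1.313 -0.218]
N 1 t: [0.021 0.005 0.014] w: [-0.007  0.009  0.007]
```

View pics/w6.png

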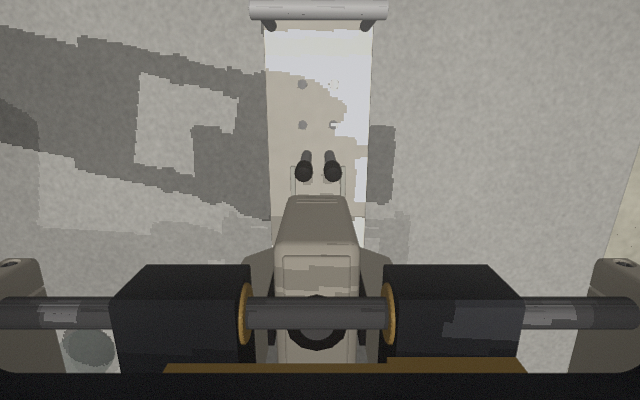

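```bash
python3 -c "
import cv2
a=cv2.imread('pics/w6.png')
cv2.imwrite('pics/c8.png',cv2.resize(a[140:260,260:380],None,fx=5,fy=5,interpolation=cv2.INTER_CUBIC))"
```

```text
(no output)
```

View pics/c8.png

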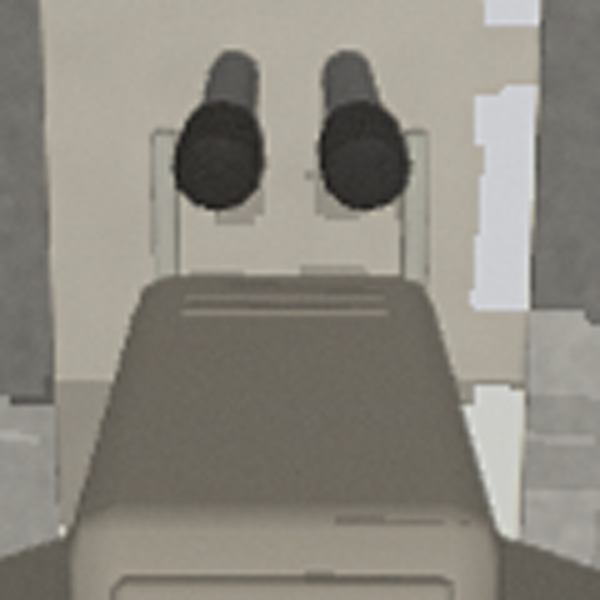

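```bash
python3 -c "
from h import *
np.set_printoptions(precision=2,suppress=True)
m=dict(np.load('pics/w6.npz'));f=lambda p:np.array(p)/5+(260,140)
for z in (126,128):
  a=onz(m,f((218,169)),z);b=onz(m,f((364,169)),z);print('caps',a,b,np.linalg.norm(a-b),(a+b)/2)
for z in (150,152): print('pack edge',onz(m,f((285,275)),z), onz(m,f((143,290)),z)[:2],onz(m,f((428,290)),z)[:2])
# predict caps from nest est
u=np.array([np.cos(-1.513),np.sin(-1.513)]);v=np.array([-u[1],u[0]])
n=np.array([648.6,-26.5])
for s in (9,-9): print('pred px',(proj(m,[*(n-36.5*u+s*v),128])-(260,140))*5)
tp=np.array([647.75,-26.5]);
for z in (150,152): print('pred pack edge px',(proj(m,[*(tp-30*u),z])-(260,140))*5)
"
```

```text
caps [637.69   8.47 126.  ] [655.13   9.5  126.  ] 17.47263877233678 [646.41   8.98 126.  ]
caps [637.74   8.89 128.  ] [655.02   9.91 128.  ] 17.305505344895458 [646.38   9.4  128.  ]
pack edge [646.07   2.38 150.  ] [630.84  -0.21] [661.6    1.61]
pack edge [646.03   2.92 152.  ] [630.97   0.37] [661.4    2.16]
pred px [[368.21 164.69]]
pred px [[216.24 164.54]]
pred pack edge px [[285.13 265.37]]
pred pack edge px [[285.14 270.23]]
```

drive_tool(
  deltas=[
    {"hand": 1, "tx": 0.018, "ty": 0, "tz": 0.1, "wx": 0, "wy": 0, "wz": 0},
    {"hand": 1, "tx": 0, "ty": 0, "tz": 0.2, "wx": 0, "wy": 0, "wz": 0},
    {"hand": 1, "tx": 0, "ty": 0, "tz": 0.1, "wx": 0, "wy": 0, "wz": 0},
    {"hand": 1, "tx": 0, "ty": 0, "tz": 0.05, "wx": 0, "wy": 0, "wz": 0},
    {"hand": 1, "tx": 0, "ty": 0, "tz": 0, "wx": 0, "wy": 0, "wz": 0},
    {"hand": 1, "tx": 0, "ty": 0, "tz": 0, "wx": 0, "wy": 0, "wz": 0},
    {"hand": 1, "tx": 0, "ty": 0, "tz": 0, "wx": 0, "wy": 0, "wz": 0},
  ],
)

```text
time: 15.92
tool_pos: [649.4, -26.8, 175.5]
tcp_rot: [3.142, -0.001, 0.058]
contact_force: [-0.3, 0.0, -0.4]
grip_width: 32.1
```

drive_tool(
  deltas=[
    {"hand": 1, "tx": 0, "ty": 0, "tz": 0.05, "wx": 0, "wy": 0, "wz": 0},
    {"hand": 1, "tx": 0, "ty": 0, "tz": 0.05, "wx": 0, "wy": 0, "wz": 0},
    {"hand": 1, "tx": 0, "ty": 0, "tz": 0, "wx": 0, "wy": 0, "wz": 0},
  ],
)

```text
time: 16.17
tool_pos: [649.0, -26.8, 170.8]
tcp_rot: [-3.141, -0.0, 0.058]
contact_force: [-0.2, 0.7, -0.8]
grip_width: 31.6
```

drive_tool(
  deltas=[
    {"hand": 1, "tx": 0, "ty": 0, "tz": 0.05, "wx": 0, "wy": 0, "wz": 0},
    {"hand": 1, "tx": 0, "ty": 0, "tz": 0, "wx": 0, "wy": 0, "wz": 0},
  ],
)

```text
time: 16.33
tool_pos: [649.0, -26.8, 168.8]
tcp_rot: [-3.141, -0.0, 0.058]
contact_force: [-0.4, -0.4, -1.3]
grip_width: 31.7
```

drive_tool(
  deltas=[
    {"hand": 1, "tx": -0.01, "ty": -0.006, "tz": 0.03, "wx": 0, "wy": 0, "wz": 0},
    {"hand": 1, "tx": 0, "ty": 0, "tz": 0.03, "wx": 0, "wy": 0, "wz": 0},
    {"hand": 1, "tx": 0, "ty": 0, "tz": 0, "wx": 0, "wy": 0, "wz": 0},
  ],
)

```text
time: 16.58
tool_pos: [648.7, -26.6, 166.6]
tcp_rot: [-3.141, -0.0, 0.058]
contact_force: [0.1, -0.7, -2.1]
grip_width: 31.7
```

drive_tool(
  deltas=[
    {"hand": 1, "tx": 0, "ty": 0, "tz": 0.05, "wx": 0, "wy": 0, "wz": 0},
    {"hand": 1, "tx": 0, "ty": 0, "tz": 0, "wx": 0, "wy": 0, "wz": 0},
  ],
)

```text
time: 16.75
tool_pos: [648.7, -26.6, 164.5]
tcp_rot: [-3.141, -0.0, 0.058]
contact_force: [0.1, 0.1, -0.8]
grip_width: 32.0
```

drive_tool(
  deltas=[
    {"hand": 1, "tx": 0, "ty": 0, "tz": 0.05, "wx": 0, "wy": 0, "wz": 0},
    {"hand": 1, "tx": 0, "ty": 0, "tz": 0, "wx": 0, "wy": 0, "wz": 0},
  ],
)

```text
time: 16.92
tool_pos: [648.6, -26.6, 162.4]
tcp_rot: [-3.141, -0.0, 0.058]
contact_force: [-0.7, -0.0, -1.6]
grip_width: 32.0
```

drive_tool(
  deltas=[
    {"hand": 1, "tx": 0, "ty": 0, "tz": 0.1, "wx": 0, "wy": 0, "wz": 0},
    {"hand": 1, "tx": 0, "ty": 0, "tz": 0.1, "wx": 0, "wy": 0, "wz": 0},
    {"hand": 1, "tx": 0, "ty": 0, "tz": 0.1, "wx": 0, "wy": 0, "wz": 0},
    {"hand": 1, "tx": 0, "ty": 0, "tz": 0.1, "wx": 0, "wy": 0, "wz": 0},
  ],
)

```text
time: 17.25
tool_pos: [648.7, -26.6, 146.2]
tcp_rot: [-3.141, -0.0, 0.058]
contact_force: [-0.7, 0.1, -1.4]
grip_width: 31.6
```

```bash
python3 -c "
from h import *
plan([648.6,-26.5,93],0.058,1)
a=capture('scene')[140:260,190:330,::-1]
cv2.imwrite('pics/s2.png',cv2.resize(a,None,fx=5,fy=5,interpolation=cv2.INTER_CUBIC))
"
```

```text
t=17.25 pos [648.676 -26.567 146.206] rot [-3.141 -0.     0.058] w 31.6 q [-0.159  0.647  1.281  0.     1.213 -0.217]
N 1 t: [-0.002 -0.002  1.33 ] w: [-0.002 -0.005  0.004]
```

View pics/s2.png

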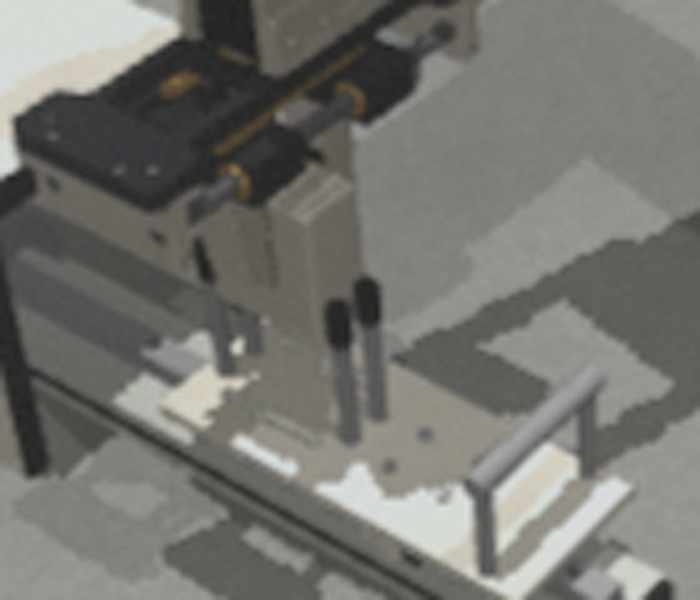

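The pack is between the posts, with the near posts just beside its end at crop (340,330) and (370,300), and there is no contact force. I'll lower it on.

drive_tool(
  deltas=[
    {"hand": 1, "tx": 0, "ty": 0, "tz": 0.15, "wx": 0, "wy": 0, "wz": 0},
    {"hand": 1, "tx": 0, "ty": 0, "tz": 0.15, "wx": 0, "wy": 0, "wz": 0},
    {"hand": 1, "tx": 0, "ty": 0, "tz": 0.15, "wx": 0, "wy": 0, "wz": 0},
    {"hand": 1, "tx": 0, "ty": 0, "tz": 0.15, "wx": 0, "wy": 0, "wz": 0},
    {"hand": 1, "tx": 0, "ty": 0, "tz": 0.15, "wx": 0, "wy": 0, "wz": 0},
    {"hand": 1, "tx": 0, "ty": 0, "tz": 0.15, "wx": 0, "wy": 0, "wz": 0},
    {"hand": 1, "tx": 0, "ty": 0, "tz": 0.1, "wx": 0, "wy": 0, "wz": 0},
    {"hand": 1, "tx": 0, "ty": 0, "tz": 0, "wx": 0, "wy": 0, "wz": 0},
  ],
)

```text
time: 17.97
tool_pos: [648.3, -26.5, 105.5]
tcp_rot: [-3.141, 0.001, 0.058]
contact_force: [-0.6, -0.3, -0.6]
grip_width: 31.8
```

drive_tool(
  deltas=[
    {"hand": 1, "tx": 0, "ty": 0, "tz": 0.1, "wx": 0, "wy": 0, "wz": 0},
    {"hand": 1, "tx": 0, "ty": 0, "tz": 0.05, "wx": 0, "wy": 0, "wz": 0},
    {"hand": 1, "tx": 0, "ty": 0, "tz": 0, "wx": 0, "wy": 0, "wz": 0},
  ],
)

```text
time: 18.22
tool_pos: [648.7, -26.6, 100.4]
tcp_rot: [-3.141, -0.0, 0.058]
contact_force: [-0.2, 0.4, -1.0]
grip_width: 32.0
```

drive_tool(
  deltas=[
    {"hand": 1, "tx": 0, "ty": 0, "tz": 0.08, "wx": 0, "wy": 0, "wz": 0},
    {"hand": 1, "tx": 0, "ty": 0, "tz": 0.04, "wx": 0, "wy": 0, "wz": 0},
    {"hand": 1, "tx": 0, "ty": 0, "tz": 0.02, "wx": 0, "wy": 0, "wz": 0},
    {"hand": 1, "tx": 0, "ty": 0, "tz": 0, "wx": 0, "wy": 0, "wz": 0},
  ],
)

```text
time: 18.55
tool_pos: [648.8, -26.6, 95.0]
tcp_rot: [-3.141, -0.001, 0.058]
contact_force: [-0.3, 0.4, -1.2]
grip_width: 32.2
```

drive_tool(
  deltas=[
    {"hand": 1, "tx": 0, "ty": 0, "tz": 0.02, "wx": 0, "wy": 0, "wz": 0},
    {"hand": 1, "tx": 0, "ty": 0, "tz": 0, "wx": 0, "wy": 0, "wz": 0},
  ],
)

```text
time: 18.72
tool_pos: [648.9, -26.6, 94.4]
tcp_rot: [-3.142, -0.001, 0.058]
contact_force: [0.7, 0.2, -1.7]
grip_width: 31.8
```

drive_tool(
  deltas=[
    {"hand": 1, "tx": 0, "ty": 0, "tz": 0.015, "wx": 0, "wy": 0, "wz": 0},
    {"hand": 1, "tx": 0, "ty": 0, "tz": 0, "wx": 0, "wy": 0, "wz": 0},
  ],
)

```text
time: 18.88
tool_pos: [648.9, -26.6, 93.8]
tcp_rot: [-3.141, -0.001, 0.058]
contact_force: [0.1, 0.2, -1.0]
grip_width: 32.0
```

drive_tool(
  deltas=[
    {"hand": 1, "tx": 0, "ty": 0, "tz": 0.015, "wx": 0, "wy": 0, "wz": 0},
    {"hand": 1, "tx": 0, "ty": 0, "tz": 0, "wx": 0, "wy": 0, "wz": 0},
  ],
)

```text
time: 19.05
tool_pos: [648.9, -26.6, 93.2]
tcp_rot: [-3.142, -0.001, 0.058]
contact_force: [0.1, 0.6, -1.0]
grip_width: 32.0
```

drive_tool(
  deltas=[
    {"hand": 1, "tx": 0, "ty": 0, "tz": 0.015, "wx": 0, "wy": 0, "wz": 0},
    {"hand": 1, "tx": 0, "ty": 0, "tz": 0, "wx": 0, "wy": 0, "wz": 0},
  ],
)

```text
time: 19.22
tool_pos: [648.9, -26.6, 93.2]
tcp_rot: [3.142, -0.001, 0.058]
contact_force: [-0.9, 0.5, 2.8]
grip_width: 31.9
```

drive_tool(
  deltas=[
    {"hand": 1, "tx": 0, "ty": 0, "tz": 0.01, "wx": 0, "wy": 0, "wz": 0},
    {"hand": 1, "tx": 0, "ty": 0, "tz": 0, "wx": 0, "wy": 0, "wz": 0},
  ],
)

```text
time: 19.38
tool_pos: [648.9, -26.6, 93.2]
tcp_rot: [3.141, -0.001, 0.058]
contact_force: [-2.9, 0.2, 6.7]
grip_width: 31.7
```

drive_tool(
  deltas=[
    {"hand": -1, "tx": 0, "ty": 0, "tz": 0, "wx": 0, "wy": 0, "wz": 0},
    {"hand": -1, "tx": 0, "ty": 0, "tz": 0, "wx": 0, "wy": 0, "wz": 0},
    {"hand": -1, "tx": 0, "ty": 0, "tz": 0, "wx": 0, "wy": 0, "wz": 0},
    {"hand": -1, "tx": 0, "ty": 0, "tz": 0, "wx": 0, "wy": 0, "wz": 0},
    {"hand": -1, "tx": 0, "ty": 0, "tz": 0, "wx": 0, "wy": 0, "wz": 0},
    {"hand": -1, "tx": 0, "ty": 0, "tz": 0, "wx": 0, "wy": 0, "wz": 0},
    {"hand": -1, "tx": 0, "ty": 0, "tz": -0.1, "wx": 0, "wy": 0, "wz": 0},
    {"hand": -1, "tx": 0, "ty": 0, "tz": -0.3, "wx": 0, "wy": 0, "wz": 0},
    {"hand": -1, "tx": 0, "ty": 0, "tz": -0.5, "wx": 0, "wy": 0, "wz": 0},
    {"hand": -1, "tx": 0, "ty": 0, "tz": -0.6, "wx": 0, "wy": 0, "wz": 0},
    {"hand": -1, "tx": 0, "ty": 0, "tz": -0.6, "wx": 0, "wy": 0, "wz": 0},
    {"hand": -1, "tx": 0, "ty": 0, "tz": -0.6, "wx": 0, "wy": 0, "wz": 0},
    {"hand": -1, "tx": 0, "ty": 0, "tz": -0.4, "wx": 0, "wy": 0, "wz": 0},
    {"hand": -1, "tx": 0, "ty": 0, "tz": -0.2, "wx": 0, "wy": 0, "wz": 0},
    {"hand": -1, "tx": 0, "ty": 0, "tz": 0, "wx": 0, "wy": 0, "wz": 0},
    {"hand": -1, "tx": 0, "ty": 0, "tz": 0, "wx": 0, "wy": 0, "wz": 0},
  ],
)

```text
time: 20.72
tool_pos: [648.6, -26.6, 224.3]
tcp_rot: [-3.142, -0.001, 0.058]
contact_force: [-0.8, 0.7, -0.0]
grip_width: 92.0
```

```bash
python3 -c "
from h import *
plan([648.6,-26.5,229.5],0.058,1)
lookw('w7')
a=cv2.imread('pics/w7.png')
cv2.imwrite('pics/c9.png',cv2.resize(a[0:270,200:440],None,fx=2.2,fy=2.2,interpolation=cv2.INTER_CUBIC))
a=capture('scene')[140:260,190:330,::-1]
cv2.imwrite('pics/s3.png',cv2.resize(a,None,fx=5,fy=5,interpolation=cv2.INTER_CUBIC))
"
```

```text
t=20.72 pos [648.604 -26.566 224.275] rot [-3.142 -0.001  0.058] w 92.0 q [-0.159  0.586  1.172  0.     1.383 -0.217]
N 1 t: [ 0.    -0.002 -0.131] w: [-0.    -0.012  0.004]
```

View pics/c9.png

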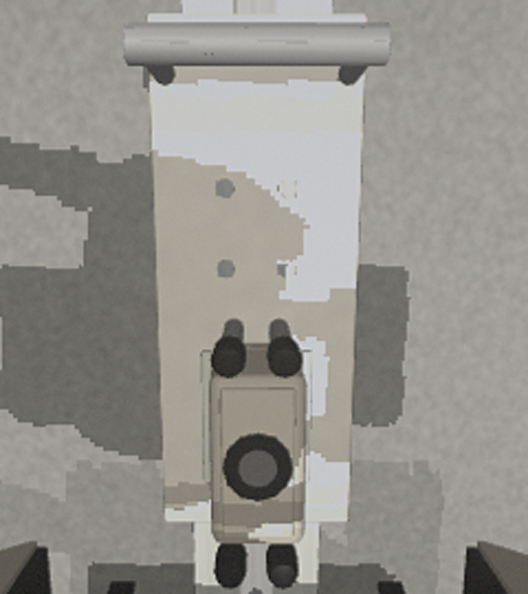

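View pics/s3.png

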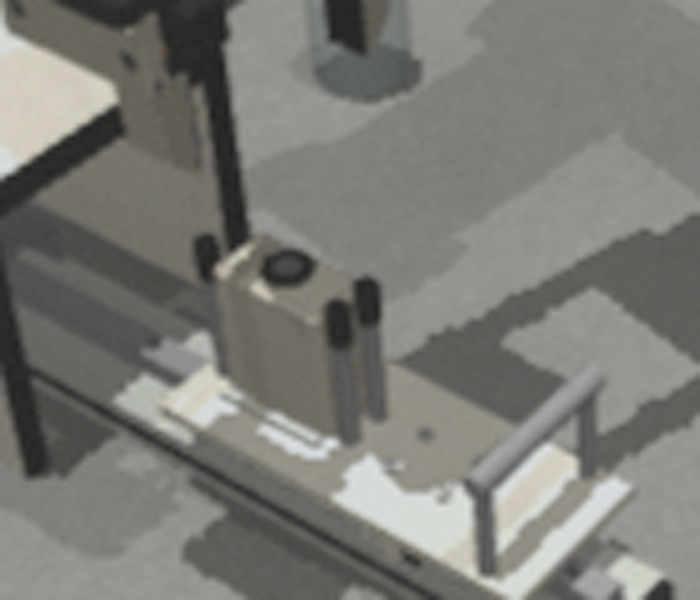

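The pack is seated upright between the four posts. Next I'll go behind the handle, which should be at about (641.1,103.3), with closed fingers and jaws across the rail, so that the 190 mm body stays clear of the hood.

drive_tool(
  deltas=[
    {"hand": 1, "tx": 0, "ty": -0.2, "tz": 0, "wx": 0, "wy": 0, "wz": 0},
    {"hand": 1, "tx": 0, "ty": -0.4, "tz": 0, "wx": 0, "wy": 0, "wz": 0},
    {"hand": 1, "tx": 0, "ty": -0.6, "tz": 0, "wx": 0, "wy": 0, "wz": 0},
    {"hand": 1, "tx": 0, "ty": -0.6, "tz": 0, "wx": 0, "wy": 0, "wz": 0},
    {"hand": 1, "tx": 0, "ty": -0.6, "tz": 0, "wx": 0, "wy": 0, "wz": 0},
    {"hand": 1, "tx": 0, "ty": -0.6, "tz": 0, "wx": 0, "wy": 0, "wz": 0},
    {"hand": 1, "tx": 0, "ty": -0.6, "tz": 0, "wx": 0, "wy": 0, "wz": 0},
    {"hand": 1, "tx": 0, "ty": -0.4, "tz": 0, "wx": 0, "wy": 0, "wz": 0},
    {"hand": 1, "tx": 0, "ty": -0.1, "tz": 0.1, "wx": 0, "wy": 0, "wz": 0},
    {"hand": 1, "tx": 0, "ty": 0, "tz": 0.3, "wx": 0, "wy": 0, "wz": 0},
    {"hand": 1, "tx": 0, "ty": 0, "tz": 0.4, "wx": 0, "wy": 0, "wz": 0},
    {"hand": 1, "tx": 0, "ty": 0, "tz": 0.4, "wx": 0, "wy": 0, "wz": 0},
    {"hand": 1, "tx": 0, "ty": 0, "tz": 0.1, "wx": 0, "wy": 0, "wz": 0},
    {"hand": 1, "tx": 0, "ty": 0, "tz": 0, "wx": 0, "wy": 0, "wz": 0},
    {"hand": 1, "tx": 0, "ty": 0, "tz": 0, "wx": 0, "wy": 0, "wz": 0},
  ],
)

```text
time: 22.07
tool_pos: [639.5, 136.8, 172.5]
tcp_rot: [3.142, -0.001, 0.058]
contact_force: [0.1, -0.4, -0.9]
grip_width: 1.1
```

```bash
python3 -c "
from h import *
plan([639.4,133.2,104],0.058,1)
a=capture('scene')[140:300,190:350,::-1]
cv2.imwrite('pics/s4.png',cv2.resize(a,None,fx=3.7,fy=3.7,interpolation=cv2.INTER_CUBIC))
lookw('w8')
"
```

```text
t=22.07 pos [639.473 136.77  172.508] rot [ 3.142 -0.001  0.058] w 1.1 q [ 0.094  0.633  1.232 -0.     1.276  0.036]
N 1 t: [-0.009  0.089  1.713] w: [ 0.001 -0.012 -0.002]
```

View pics/s4.png

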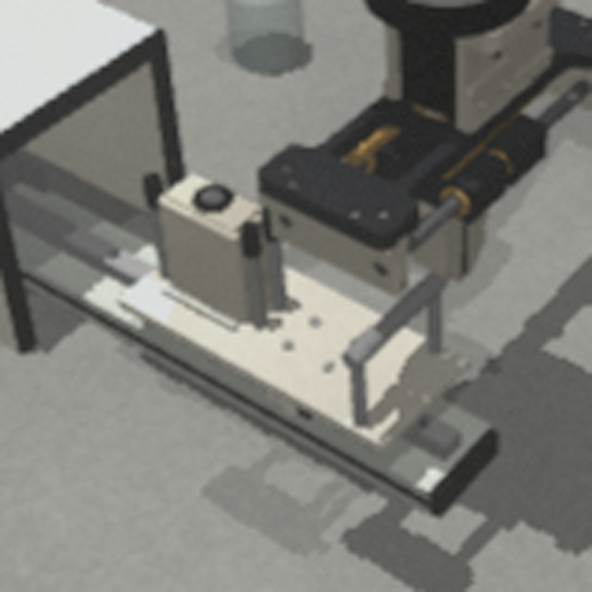

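View pics/w8.png

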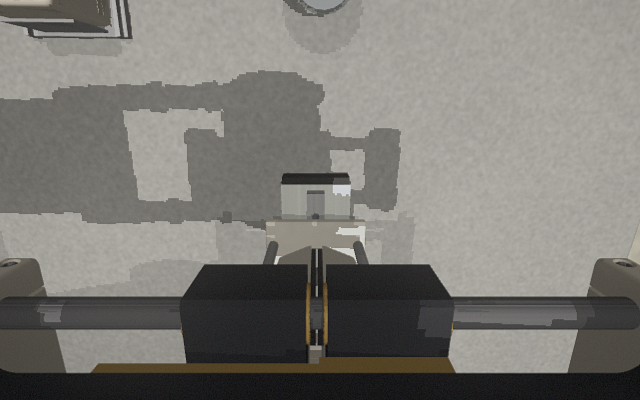

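drive_tool(
  deltas=[
    {"hand": 1, "tx": 0, "ty": 0, "tz": 0.3, "wx": 0, "wy": 0, "wz": 0},
    {"hand": 1, "tx": 0, "ty": 0, "tz": 0.4, "wx": 0, "wy": 0, "wz": 0},
    {"hand": 1, "tx": 0, "ty": 0, "tz": 0.4, "wx": 0, "wy": 0, "wz": 0},
    {"hand": 1, "tx": 0, "ty": 0, "tz": 0.4, "wx": 0, "wy": 0, "wz": 0},
    {"hand": 1, "tx": 0, "ty": 0, "tz": 0.2, "wx": 0, "wy": 0, "wz": 0},
    {"hand": 1, "tx": 0, "ty": 0.1, "tz": 0, "wx": 0, "wy": 0, "wz": 0},
    {"hand": 1, "tx": 0, "ty": 0.1, "tz": 0, "wx": 0, "wy": 0, "wz": 0},
    {"hand": 1, "tx": 0, "ty": 0.05, "tz": 0, "wx": 0, "wy": 0, "wz": 0},
    {"hand": 1, "tx": 0, "ty": 0.05, "tz": 0, "wx": 0, "wy": 0, "wz": 0},
    {"hand": 1, "tx": 0, "ty": 0, "tz": 0, "wx": 0, "wy": 0, "wz": 0},
    {"hand": 1, "tx": 0, "ty": 0, "tz": 0, "wx": 0, "wy": 0, "wz": 0},
  ],
)

```text
time: 23.08
tool_pos: [640.3, 125.0, 105.0]
tcp_rot: [-3.141, -0.002, 0.058]
contact_force: [-0.8, 0.1, -0.6]
grip_width: 0.3
```

drive_tool(
  deltas=[
    {"hand": 1, "tx": 0, "ty": 0.05, "tz": 0, "wx": 0, "wy": 0, "wz": 0},
    {"hand": 1, "tx": 0, "ty": 0.05, "tz": 0, "wx": 0, "wy": 0, "wz": 0},
    {"hand": 1, "tx": 0, "ty": 0, "tz": 0, "wx": 0, "wy": 0, "wz": 0},
  ],
)

```text
time: 23.33
tool_pos: [640.3, 120.8, 104.4]
tcp_rot: [3.142, -0.001, 0.058]
contact_force: [-1.2, 0.8, 0.6]
grip_width: 0.6
```

drive_tool(
  deltas=[
    {"hand": 1, "tx": 0, "ty": 0.03, "tz": 0, "wx": 0, "wy": 0, "wz": 0},
    {"hand": 1, "tx": 0, "ty": 0.03, "tz": 0, "wx": 0, "wy": 0, "wz": 0},
    {"hand": 1, "tx": 0, "ty": 0, "tz": 0, "wx": 0, "wy": 0, "wz": 0},
  ],
)

```text
time: 23.58
tool_pos: [640.3, 118.8, 104.2]
tcp_rot: [-3.141, -0.001, 0.058]
contact_force: [0.2, 0.4, 0.7]
grip_width: 0.4
```

drive_tool(
  deltas=[
    {"hand": 1, "tx": 0, "ty": 0.02, "tz": 0, "wx": 0, "wy": 0, "wz": 0},
    {"hand": 1, "tx": 0, "ty": 0.02, "tz": 0, "wx": 0, "wy": 0, "wz": 0},
    {"hand": 1, "tx": 0, "ty": 0.02, "tz": 0, "wx": 0, "wy": 0, "wz": 0},
  ],
)

```text
time: 23.83
tool_pos: [640.4, 118.4, 104.3]
tcp_rot: [-3.138, -0.001, 0.059]
contact_force: [-0.5, 10.3, -0.1]
grip_width: 0.6
```

drive_tool(
  deltas=[
    {"hand": 1, "tx": 0, "ty": 0.03, "tz": 0, "wx": 0, "wy": 0, "wz": 0},
    {"hand": 1, "tx": 0, "ty": 0.03, "tz": 0, "wx": 0, "wy": 0, "wz": 0},
    {"hand": 1, "tx": 0, "ty": 0.03, "tz": 0, "wx": 0, "wy": 0, "wz": 0},
  ],
)

```text
time: 24.08
tool_pos: [640.5, 116.3, 104.3]
tcp_rot: [-3.136, -0.001, 0.059]
contact_force: [-0.4, 14.6, -0.0]
grip_width: 0.4
```

drive_tool(
  deltas=[
    {"hand": 1, "tx": 0, "ty": 0.06, "tz": 0, "wx": 0, "wy": 0, "wz": 0},
    {"hand": 1, "tx": 0, "ty": 0.06, "tz": 0, "wx": 0, "wy": 0, "wz": 0},
    {"hand": 1, "tx": 0, "ty": 0.06, "tz": 0, "wx": 0, "wy": 0, "wz": 0},
    {"hand": 1, "tx": 0, "ty": 0.06, "tz": 0, "wx": 0, "wy": 0, "wz": 0},
  ],
)

```text
time: 24.42
tool_pos: [641.0, 107.4, 104.3]
tcp_rot: [-3.136, -0.001, 0.059]
contact_force: [-0.2, 16.3, 0.1]
grip_width: 1.0
```

drive_tool(
  deltas=[
    {"hand": 1, "tx": 0, "ty": 0.06, "tz": 0, "wx": 0, "wy": 0, "wz": 0},
    {"hand": 1, "tx": 0, "ty": 0.06, "tz": 0, "wx": 0, "wy": 0, "wz": 0},
  ],
)

```text
time: 24.58
tool_pos: [641.3, 102.7, 104.3]
tcp_rot: [-3.136, -0.001, 0.059]
contact_force: [-0.2, 16.3, 0.1]
grip_width: 0.3
```

drive_tool(
  deltas=[
    {"hand": 1, "tx": 0, "ty": 0.06, "tz": 0, "wx": 0, "wy": 0, "wz": 0},
    {"hand": 1, "tx": 0, "ty": 0.06, "tz": 0, "wx": 0, "wy": 0, "wz": 0},
  ],
)

```text
time: 24.75
tool_pos: [641.5, 97.9, 104.3]
tcp_rot: [-3.136, -0.001, 0.059]
contact_force: [-0.8, 15.7, -0.0]
grip_width: 0.6
```

drive_tool(
  deltas=[
    {"hand": 1, "tx": 0, "ty": 0.06, "tz": 0, "wx": 0, "wy": 0, "wz": 0},
    {"hand": 1, "tx": 0, "ty": 0.06, "tz": 0, "wx": 0, "wy": 0, "wz": 0},
  ],
)

```text
time: 24.92
tool_pos: [641.8, 93.0, 104.3]
tcp_rot: [-3.136, -0.001, 0.059]
contact_force: [0.6, 11.3, -2.3]
grip_width: 0.5
```

drive_tool(
  deltas=[
    {"hand": 1, "tx": 0, "ty": 0.06, "tz": 0, "wx": 0, "wy": 0, "wz": 0},
    {"hand": 1, "tx": 0, "ty": 0.08, "tz": 0, "wx": 0, "wy": 0, "wz": 0},
    {"hand": 1, "tx": 0, "ty": 0.1, "tz": 0, "wx": 0, "wy": 0, "wz": 0},
    {"hand": 1, "tx": 0, "ty": 0.1, "tz": 0, "wx": 0, "wy": 0, "wz": 0},
    {"hand": 1, "tx": 0, "ty": 0.1, "tz": 0, "wx": 0, "wy": 0, "wz": 0},
    {"hand": 1, "tx": 0, "ty": 0.1, "tz": 0, "wx": 0, "wy": 0, "wz": 0},
  ],
)

```text
time: 25.42
tool_pos: [643.4, 66.6, 104.2]
tcp_rot: [-3.142, -0.001, 0.058]
contact_force: [0.4, 2.4, 0.3]
grip_width: 0.6
```

drive_tool(
  deltas=[
    {"hand": 1, "tx": 0, "ty": 0.1, "tz": 0, "wx": 0, "wy": 0, "wz": 0},
    {"hand": 1, "tx": 0, "ty": 0.1, "tz": 0, "wx": 0, "wy": 0, "wz": 0},
    {"hand": 1, "tx": 0, "ty": 0.1, "tz": 0, "wx": 0, "wy": 0, "wz": 0},
    {"hand": 1, "tx": 0, "ty": 0.1, "tz": 0, "wx": 0, "wy": 0, "wz": 0},
    {"hand": 1, "tx": 0, "ty": 0.1, "tz": 0, "wx": 0, "wy": 0, "wz": 0},
    {"hand": 1, "tx": 0, "ty": 0.1, "tz": 0, "wx": 0, "wy": 0, "wz": 0},
  ],
)

```text
time: 25.92
tool_pos: [644.7, 42.9, 104.2]
tcp_rot: [-3.141, -0.001, 0.058]
contact_force: [-0.5, 3.0, 0.1]
grip_width: 0.4
```

drive_tool(
  deltas=[
    {"hand": 1, "tx": 0, "ty": 0.1, "tz": 0, "wx": 0, "wy": 0, "wz": 0},
    {"hand": 1, "tx": 0, "ty": 0.1, "tz": 0, "wx": 0, "wy": 0, "wz": 0},
    {"hand": 1, "tx": 0, "ty": 0.1, "tz": 0, "wx": 0, "wy": 0, "wz": 0},
    {"hand": 1, "tx": 0, "ty": 0.1, "tz": 0, "wx": 0, "wy": 0, "wz": 0},
    {"hand": 1, "tx": 0, "ty": 0.1, "tz": 0, "wx": 0, "wy": 0, "wz": 0},
    {"hand": 1, "tx": 0, "ty": 0.1, "tz": 0, "wx": 0, "wy": 0, "wz": 0},
    {"hand": 1, "tx": 0, "ty": 0.1, "tz": 0, "wx": 0, "wy": 0, "wz": 0},
  ],
)

```text
time: 26.5
tool_pos: [646.3, 15.0, 104.2]
tcp_rot: [-3.141, -0.001, 0.058]
contact_force: [-1.5, 3.1, -1.0]
grip_width: 0.4
```

drive_tool(
  deltas=[
    {"hand": 1, "tx": 0, "ty": 0.1, "tz": 0, "wx": 0, "wy": 0, "wz": 0},
    {"hand": 1, "tx": 0, "ty": 0.1, "tz": 0, "wx": 0, "wy": 0, "wz": 0},
    {"hand": 1, "tx": 0, "ty": 0.1, "tz": 0, "wx": 0, "wy": 0, "wz": 0},
    {"hand": 1, "tx": 0, "ty": 0.1, "tz": 0, "wx": 0, "wy": 0, "wz": 0},
    {"hand": 1, "tx": 0, "ty": 0.1, "tz": 0, "wx": 0, "wy": 0, "wz": 0},
    {"hand": 1, "tx": 0, "ty": 0.1, "tz": 0, "wx": 0, "wy": 0, "wz": 0},
  ],
)

```text
time: 27.0
tool_pos: [647.7, -9.1, 104.2]
tcp_rot: [-3.142, -0.001, 0.058]
contact_force: [-1.1, 3.3, -1.0]
grip_width: 0.4
```

drive_tool(
  deltas=[
    {"hand": 1, "tx": 0, "ty": 0.1, "tz": 0, "wx": 0, "wy": 0, "wz": 0},
    {"hand": 1, "tx": 0, "ty": 0.1, "tz": 0, "wx": 0, "wy": 0, "wz": 0},
    {"hand": 1, "tx": 0, "ty": 0.1, "tz": 0, "wx": 0, "wy": 0, "wz": 0},
    {"hand": 1, "tx": 0, "ty": 0.1, "tz": 0, "wx": 0, "wy": 0, "wz": 0},
    {"hand": 1, "tx": 0, "ty": 0.1, "tz": 0, "wx": 0, "wy": 0, "wz": 0},
  ],
)

```text
time: 27.42
tool_pos: [648.9, -29.0, 104.2]
tcp_rot: [-3.142, -0.001, 0.058]
contact_force: [-1.3, 2.0, 0.2]
grip_width: 0.3
```

drive_tool(
  deltas=[
    {"hand": 1, "tx": 0, "ty": 0.06, "tz": 0, "wx": 0, "wy": 0, "wz": 0},
    {"hand": 1, "tx": 0, "ty": 0.05, "tz": 0, "wx": 0, "wy": 0, "wz": 0},
    {"hand": 1, "tx": 0, "ty": 0.05, "tz": 0, "wx": 0, "wy": 0, "wz": 0},
  ],
)

```text
time: 27.67
tool_pos: [649.3, -35.2, 104.2]
tcp_rot: [-3.141, -0.001, 0.058]
contact_force: [-2.7, 2.6, -0.0]
grip_width: 0.1
```

drive_tool(
  deltas=[
    {"hand": 1, "tx": 0, "ty": 0.05, "tz": 0, "wx": 0, "wy": 0, "wz": 0},
    {"hand": 1, "tx": 0, "ty": 0.05, "tz": 0, "wx": 0, "wy": 0, "wz": 0},
    {"hand": 1, "tx": 0, "ty": 0.05, "tz": 0, "wx": 0, "wy": 0, "wz": 0},
  ],
)

```text
time: 27.92
tool_pos: [649.6, -41.0, 104.2]
tcp_rot: [-3.141, -0.001, 0.058]
contact_force: [-2.1, 2.9, -0.6]
grip_width: 0.4
```

drive_tool(
  deltas=[
    {"hand": 1, "tx": 0, "ty": 0.04, "tz": 0, "wx": 0, "wy": 0, "wz": 0},
    {"hand": 1, "tx": 0, "ty": 0.04, "tz": 0, "wx": 0, "wy": 0, "wz": 0},
    {"hand": 1, "tx": 0, "ty": 0.04, "tz": 0, "wx": 0, "wy": 0, "wz": 0},
  ],
)

```text
time: 28.17
tool_pos: [649.9, -45.9, 104.2]
tcp_rot: [-3.141, -0.001, 0.058]
contact_force: [-2.4, 3.0, -0.3]
grip_width: 0.4
```

drive_tool(
  deltas=[
    {"hand": 1, "tx": 0, "ty": 0.03, "tz": 0, "wx": 0, "wy": 0, "wz": 0},
    {"hand": 1, "tx": 0, "ty": 0.03, "tz": 0, "wx": 0, "wy": 0, "wz": 0},
  ],
)

```text
time: 28.33
tool_pos: [650.1, -48.3, 104.2]
tcp_rot: [-3.142, -0.001, 0.058]
contact_force: [-2.2, 2.9, -0.3]
grip_width: 0.7
```

drive_tool(
  deltas=[
    {"hand": 1, "tx": 0, "ty": 0.02, "tz": 0, "wx": 0, "wy": 0, "wz": 0},
    {"hand": 1, "tx": 0, "ty": 0.02, "tz": 0, "wx": 0, "wy": 0, "wz": 0},
  ],
)

```text
time: 28.5
tool_pos: [650.2, -49.8, 104.2]
tcp_rot: [-3.142, -0.001, 0.058]
contact_force: [-2.0, 2.4, 0.5]
grip_width: 0.4
```

drive_tool(
  deltas=[
    {"hand": 1, "tx": 0, "ty": 0.025, "tz": 0, "wx": 0, "wy": 0, "wz": 0},
    {"hand": 1, "tx": 0, "ty": 0.025, "tz": 0, "wx": 0, "wy": 0, "wz": 0},
  ],
)

```text
time: 28.67
tool_pos: [650.3, -51.8, 104.2]
tcp_rot: [-3.141, -0.001, 0.058]
contact_force: [-2.2, 2.6, -0.3]
grip_width: -0.0
```

drive_tool(
  deltas=[
    {"hand": 1, "tx": 0, "ty": 0.025, "tz": 0, "wx": 0, "wy": 0, "wz": 0},
    {"hand": 1, "tx": 0, "ty": 0.025, "tz": 0, "wx": 0, "wy": 0, "wz": 0},
  ],
)

```text
time: 28.83
tool_pos: [650.4, -53.5, 104.2]
tcp_rot: [-3.141, -0.001, 0.058]
contact_force: [-2.1, 6.8, 1.0]
grip_width: 0.3
```

drive_tool(
  deltas=[
    {"hand": 1, "tx": 0, "ty": 0.025, "tz": 0, "wx": 0, "wy": 0, "wz": 0},
    {"hand": 1, "tx": 0, "ty": 0.025, "tz": 0, "wx": 0, "wy": 0, "wz": 0},
  ],
)

```text
time: 29.0
tool_pos: [650.4, -53.6, 104.3]
tcp_rot: [-3.138, -0.001, 0.058]
contact_force: [-2.7, 13.6, 2.1]
grip_width: 0.4
```

drive_tool(
  deltas=[
    {"hand": 1, "tx": 0, "ty": 0.01, "tz": 0, "wx": 0, "wy": 0, "wz": 0},
    {"hand": 1, "tx": 0, "ty": 0, "tz": 0, "wx": 0, "wy": 0, "wz": 0},
  ],
)

```text
time: 29.17
tool_pos: [650.4, -53.6, 104.3]
tcp_rot: [-3.138, -0.001, 0.059]
contact_force: [-1.5, 11.5, 2.3]
grip_width: 0.3
```

drive_tool(
  deltas=[
    {"hand": 1, "tx": 0, "ty": 0, "tz": 0, "wx": 0, "wy": 0, "wz": 0},
    {"hand": 1, "tx": 0, "ty": 0, "tz": 0, "wx": 0, "wy": 0, "wz": 0},
  ],
)

```text
time: 29.33
tool_pos: [650.4, -53.6, 104.3]
tcp_rot: [-3.138, -0.001, 0.059]
contact_force: [-2.1, 11.6, 1.1]
grip_width: 1.0
```

It's holding steady at 11.6 N against the stop, above the 3 N sliding force. Now I'll back off and lift clear.

drive_tool(
  deltas=[
    {"hand": 1, "tx": 0, "ty": -0.02, "tz": 0, "wx": 0, "wy": 0, "wz": 0},
    {"hand": 1, "tx": 0, "ty": -0.05, "tz": 0, "wx": 0, "wy": 0, "wz": 0},
    {"hand": 1, "tx": 0, "ty": -0.1, "tz": 0, "wx": 0, "wy": 0, "wz": 0},
    {"hand": 1, "tx": 0, "ty": -0.3, "tz": 0, "wx": 0, "wy": 0, "wz": 0},
    {"hand": 1, "tx": 0, "ty": -0.5, "tz": 0, "wx": 0, "wy": 0, "wz": 0},
    {"hand": 1, "tx": 0, "ty": -0.5, "tz": -0.2, "wx": 0, "wy": 0, "wz": 0},
    {"hand": 1, "tx": 0, "ty": -0.5, "tz": -0.5, "wx": 0, "wy": 0, "wz": 0},
    {"hand": 1, "tx": 0, "ty": 0, "tz": -0.8, "wx": 0, "wy": 0, "wz": 0},
    {"hand": 1, "tx": 0, "ty": 0, "tz": -0.8, "wx": 0, "wy": 0, "wz": 0},
    {"hand": 1, "tx": 0, "ty": 0, "tz": -0.8, "wx": 0, "wy": 0, "wz": 0},
    {"hand": 1, "tx": 0, "ty": 0, "tz": -0.5, "wx": 0, "wy": 0, "wz": 0},
    {"hand": 1, "tx": 0, "ty": 0, "tz": 0, "wx": 0, "wy": 0, "wz": 0},
    {"hand": 1, "tx": 0, "ty": 0, "tz": 0, "wx": 0, "wy": 0, "wz": 0},
    {"hand": 1, "tx": 0, "ty": 0, "tz": 0, "wx": 0, "wy": 0, "wz": 0},
  ],
)

```text
time: 30.5
tool_pos: [645.5, 22.8, 247.3]
tcp_rot: [-3.142, 0.0, 0.058]
contact_force: [0.6, 0.5, -0.3]
grip_width: 0.1
```

```bash
python3 -c "
from h import *
plan([639.4,133.2,104],0.058,1)
cv2.imwrite('pics/s5.png',capture('scene')[:,:,::-1])
cv2.imwrite('pics/t5.png',capture('top')[:,:,::-1])
lookw('w9')
a=cv2.imread('pics/s5.png')
cv2.imwrite('pics/s5c.png',cv2.resize(a[130:270,120:320],None,fx=4,fy=4,interpolation=cv2.INTER_CUBIC))
"
```

```text
t=30.50 pos [645.487  22.783 247.271] rot [-3.142  0.     0.058] w 0.1 q [-0.083  0.567  1.142  0.     1.432 -0.142]
N 1 t: [ 0.01  -2.764  3.582] w: [-0.001  0.003  0.004]
```

View pics/s5.png

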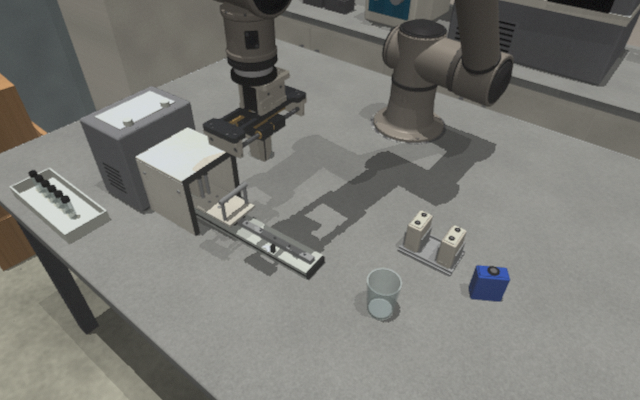

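View pics/s5c.png

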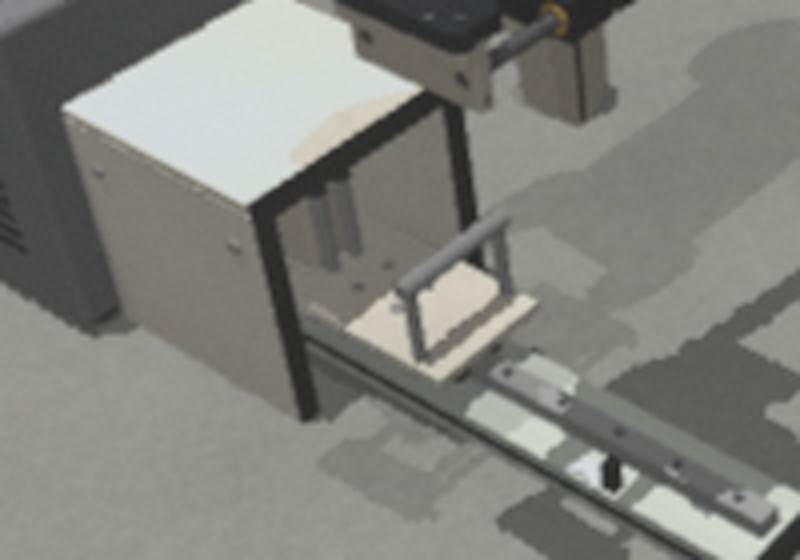

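View pics/t5.png

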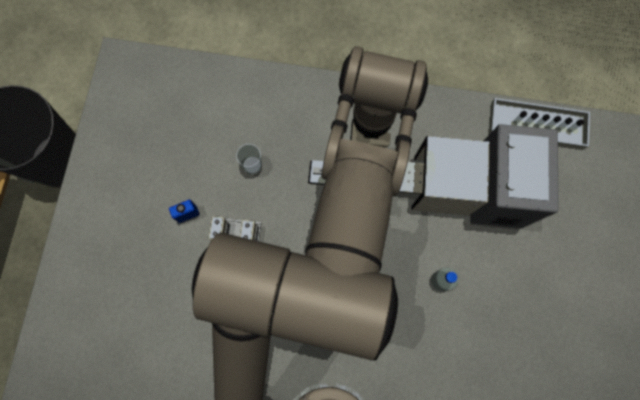

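View pics/w9.png

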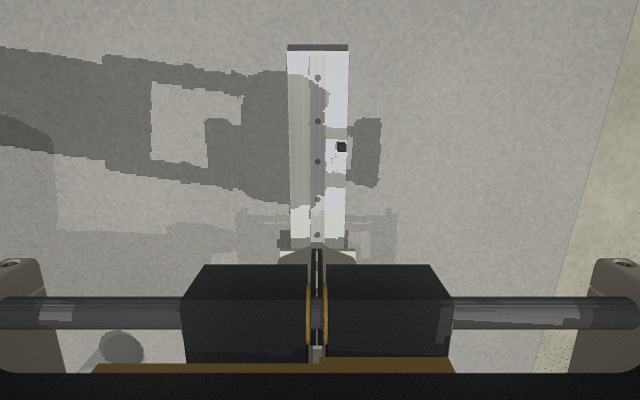

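```bash
python3 -c "
from h import *
np.set_printoptions(precision=1,suppress=True)
f=lambda p:np.array(p)/4+(120,130)
a=onz(S,f((403,285)),104);b=onz(S,f((505,217)),104);print('handle',a,b,(a+b)/2)
print('hood mouth base',onz(S,f((307,417)),0),'top corners',onz(S,f((258,212)),156),onz(S,f((455,100)),156))
u=np.array([0.0578,-.9983]);h=np.array([650.4,-53.6])+15.3*u;print('handle by tcp',h,'nest',h+130*u)
im=cv2.imread('pics/s5.png')[160:240,180:260];im=np.clip(im.astype(float)*1.6-40,0,255).astype(np.uint8)
cv2.imwrite('pics/s5d.png',cv2.resize(im,None,fx=7,fy=7,interpolation=cv2.INTER_CUBIC))
"
```

```text
handle [685.2 -69.4 104. ] [611.3 -68.9 104. ] [648.3 -69.1 104. ]
hood mouth base [ 724.1 -126.4    0. ] top corners [ 729.3 -117.8  156. ] [ 599.  -113.1  156. ]
handle by tcp [651.3 -68.9] nest [ 658.8 -198.7]
```

View pics/s5d.png

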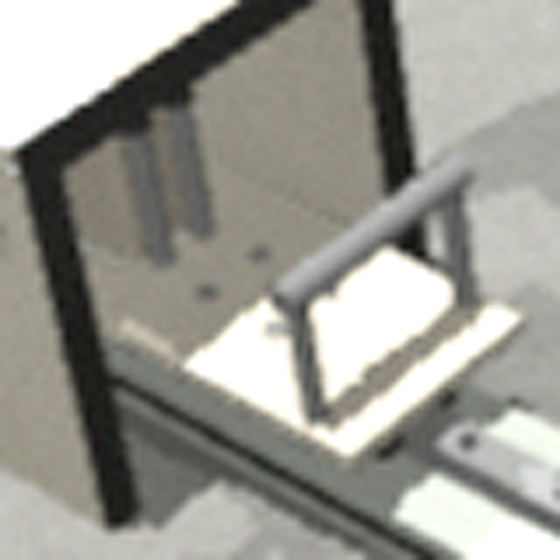

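```bash
python3 -c "
from h import *
u=np.array([0.0578,-.9983]);v=np.array([.9983,.0578]);n=np.array([657.8,-199.0])
P=lambda x,y,z:[*(n+x*u+y*v),52+z]
im=cv2.imread('pics/s5.png')[155:215,185:245];g=cv2.createCLAHE(4,(2,2)).apply(cv2.cvtColor(im,cv2.COLOR_BGR2GRAY))
k=10
b=cv2.cvtColor(cv2.resize(g,None,fx=k,fy=k,interpolation=cv2.INTER_CUBIC),cv2.COLOR_GRAY2BGR)
cv2.imwrite('pics/s6a.png',b)
q=lambda p:tuple(int(t) for t in (proj(S,p)[0]-(185,155)+.5)*k)
for z in (0,72):
  for a,c in [((-30,-16),(-30,16)),((-30,16),(30,16)),((-30,-16),(30,-16)),((30,-16),(30,16))]: cv2.line(b,q(P(*a,z)),q(P(*c,z)),(0,0,255),1)
for y in (-16,16): cv2.line(b,q(P(-30,y,0)),q(P(-30,y,72)),(0,255,0),1)
for y in (-9,9): cv2.line(b,q(P(-36.5,y,0)),q(P(-36.5,y,76)),(255,0,0),1)
cv2.imwrite('pics/s6.png',b)
"
```

```text
(no output)
```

View pics/s6a.png

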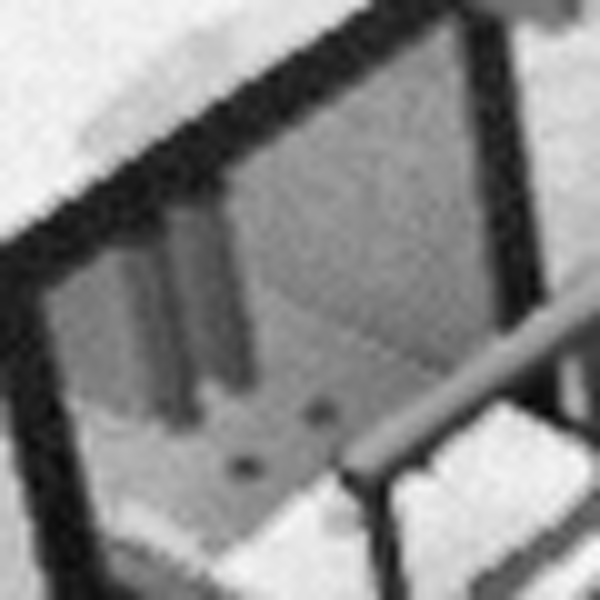

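View pics/s6.png

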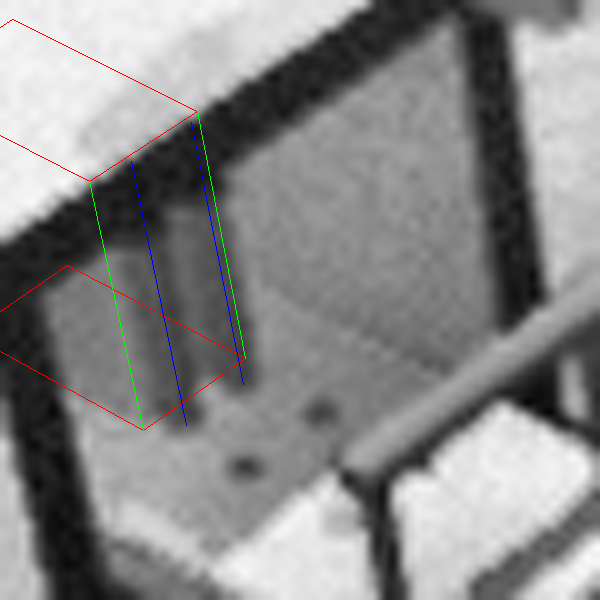

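The handle measures about 62 mm outside the hood mouth, as it should at the stop. The overlay shows the pack's faces upright behind the posts, and the spares, beaker, bottle and blue block are at their original pixels. I'm handing in now.

```bash
python3 -c "
from plant import *
print(close_job())"
```

```text
the job is handed in; nothing more can be done
None
```

The pack with the one large port is in the sampling bay. It stands upright on the carriage between the four posts, and the carriage rests against the hidden stop. I handed the job in at about 31 s; no verdict was reported.

1. **Loading:** I lifted the pack out of the middle rack slot by its ends, stood it on the bench and let go. I then regripped it by its broad faces and set it between the posts, with no post contact felt on the way down.
2. **Pushing:** I pushed the handle with closed fingers. It took about 16 N to break the salt free, then about 3 N at roughly 0.05 m/s. I slowed to under 0.02 m/s before the stop and eased on, peaking at about 14 N and settling at 11.6 N, then backed off.

**Last checks:**
- The handle is about 62 mm outside the hood mouth, as expected at the stop.
- The pack showed upright between the posts before the push. Inside the hood it is dim and partly hidden, but the visible faces match where it should stand.
- The spares, bottle, beaker and blue look-alike are at their original places in the images.
- The arm is clear, with no contact force.

**Disagreements:**
- Lengths measured in the wrist camera came out about 1.5–4% short. I allowed for this by viewing the pack on the bench from the same relative height.
- The first move call was refused because its rows left out some fields; the arm did not move.

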